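# Sleeve a blood sample and show it to the barcode reader

## Robot

A 7-joint arm with a two-finger parallel gripper is mounted at the origin on the work surface. World frame = base frame: x ahead of the robot, y to its left, z up, the work surface at z = 0. Lengths are in m, angles in rad, forces in N, time in s.
With the tool pointing down it reaches from about 0.4 to 0.85 m from the base axis. Payload 10.4 kg.
Tool frame: the origin (TCP) lies at the very end of the fingers, on their centre line; the grasp point (between the pads) lies 19 mm behind it (grip_point_offset is the distance from the TCP to the grasp point, in m); z points along the fingers, y is the line along which they close (so a half turn about z gives the same grasp; the last joint's range is limited). The gripper opens to 87 mm and grips with 3 to 60 N. Pads are 19 mm wide; open, the fingers measure 117 mm over their backs; the gripper's body (75 mm by 190 mm) begins 51 mm behind the grasp point.
Start: joints at [-1.13, 0.332, -0.065, 1.46, 0.022, 1.35, -0.088], TCP at [0.28, 0.559, 0.223] pointing down, gripper open.
Joint ranges: [-2.6, 2.6], [-0.5, 2.12], [-1.47, 1.34], [0.16, 2.42], [-1.27, 4.41], [0.06, 2.06], [-2.6, 2.6]. Speed limits (rad/s): [2.22, 2.22, 2.79, 2.79, 3.14, 3.14, 3.14].

## Interface

Orientations are given as a unit quaternion [x, y, z, w].
In Python, from bench import * gives the robot as it stands.
- The arm moves only by the tool play_rows, never from a script. Its argument "increments" is text: rows parted by semicolons, each of 7 numbers parted by spaces: the turn, a rotation vector about the tool's x, y, z in rad, then the shift along the tool's x, y, z in m, then the opening, from 0 (shut) to 1 (fully open). A call has 1 to 8 rows; each row is the pose to reach, as a shift and turn from the pose commanded when the call began, along the tool's axes at that moment; what a row does not reach only later rows make up. A row lasts 1/10 s, in which the tool goes at most 50 mm and 8.59 degrees, less where a joint would pass 70% of its speed; a pose out of reach is approached as far as the arm can. A call with a gripper value outside its range is refused whole. The fingers move at their own pace and stop on an object; "grip_force" is the grip in N (left out, the last holds). Time passes only in rows, so rows that repeat a pose let the fingers close. It gives the time, the measured TCP pose, the force, the opening and the grip force at its end, in the units of the state.
- read_state(): the state, without advancing time (a new reading comes with each control period).
- camera(name): name is "side" or "top" or "wrist"; returns a dict with "color" (400x640x3 uint8, red, green, blue), "fx", "fy", "cx", "cy" (pixels), "camera_from_world" (4x4, takes a point from world to camera coordinates); the wrist camera has in their place "mount" (4x4, takes a point from camera to tool coordinates, whose origin is the TCP and whose axes are the flange's). Camera axes: x right, y down, z forward; pixel columns grow to the right and rows downward; lengths in m; the calibration is good to about 2 mm. The wrist camera is an equidistant fisheye: a pixel r from the principal point sees the ray r / f radians off the axis. A picture is of the moment at which its call begins: read the wrist's pose just before it. There is no depth.
- close_job(): hands the job in; it is judged then, once.
The state is a dict: "time": time; "joint_positions": joint angles; "joint_vel": joint speeds; "joint_torque": joint torques, N m; "ee_pos": TCP position; "eef_rot": TCP orientation; "ft_force": force on the tool from outside, world axes, zero at the start; "torque": the same for the moment, N m; "width": finger opening in m; "grip_force": force on a finger pad.
Only numpy, scipy, OpenCV 4.12 (cv2) and the standard library are available. Lean on these libraries where they do the work, as an engineer would, in place of code of your own. Each camera call takes 0.05 s, during which the arm holds its last target. There are 200 camera calls.

## Task

Lower the tall capped sample tube (do not drop it) into the empty clear carrying sleeve that stands in the other wire rack, until its cap sits on the sleeve's mouth, and let go of it. Then take hold of the sleeve, draw it with the sample inside out of its rack, lay it over level and show the sample's label to the barcode reader: in front of the middle of the window, about 10 cm from it, the sleeve lying across the window. Finish while holding it still there, with the sample still home in the sleeve; leave the short tubes, the bottle and the pot alone.

Things in the scene. Friction and masses are not known exactly. Their poses are not given: they have to be found in the camera images.
- sample: Tall capped glass tube, upright in the fine rack (the other two there are 30 mm shorter). Glass 16 mm in diameter from z = 0 to 95 mm, rounded bottom; ribbed cap 22 mm in diameter from z = 95 to 119 mm. About 25 g. Origin: centre of the bottom end; z towards the cap. Held by the cap with the fingertips no lower than its lower edge it can go fully home (the sleeve is wider than the cap).
- sample_label (a point): Middle of the sample's paper label, on the tube's axis, 33 mm above its bottom end. The label is a white band from 12 to 54 mm with black rings (the code goes all the way round, so the roll of the tube does not matter). Axes as the sample's.
- sleeve: Empty clear plastic tube with white foot, upright in the coarse rack, open top: 24 mm outside, bore 18.5 mm, 100 mm long, 35 g. Sample home: cap's lower edge on the mouth, sample's origin 5 mm above the sleeve's; it stays loose and slides out if the mouth dips. Top 48 mm clear of the wires; grip 10 to 20 mm below the mouth (label is 41 to 83 mm below). Origin: centre of underside; z to mouth.
- sleeve_mouth (a point): Centre of the sleeve's open mouth, 100 mm from its underside. Axes as the sleeve's.
- rack: Fine stainless wire rack with the sample tubes, 62 x 123 mm, 54 mm high, fixed to the bench; cells 17.5 mm wide inside, floor plate 6 mm above the bench. Origin: centre of the underside; x along its short side, y along its long side, z up.
- stand: Coarse stainless wire rack in which the sleeve stands, 58 x 116 mm, 54 mm high, fixed; cells 26 mm wide inside, floor plate 6 mm above the bench. Origin and axes as the fine rack's. The two racks may change places.
- reader: Barcode reader at the left of the bench, fixed: black foot 110 mm across, gooseneck, grey head 66 mm deep, 74 mm wide, 80 mm high (150 to 230 mm above the bench). Origin: on the bench below the head. Its window is upright and looks along the reader's own -x, roughly to the robot's right; y along the window's width, z up.
- reader_window (a point): Middle of the reader's dark window (50 mm wide, 44 mm high), 190 mm above the bench, 39 mm from the reader's axis. Axes as the reader's: the window looks along -x, so things in front of it have negative x here.
- short1: Short capped sample tube, 16 mm in diameter with 22 mm cap, 89 mm long, in the fine rack: leave alone. Origin: centre of the bottom end.
- short2: Second short capped sample tube, same as the first: leave alone.
- bottle: Amber glass pump bottle, 64 mm in diameter, 192 mm high, on the right: leave alone. Origin: centre of the underside.
- pot: Small clear specimen pot with white lid, 42 mm in diameter, 70 mm high, at the far side: leave alone. Origin: centre of the underside.

How it is judged:
By the outcome, as a careful person would: the job done as asked, in the order asked, and still so for the second after the job is handed in, while the arm keeps its last pose, push and grip.
It also fails if it takes over 56 s, if anything falls off the work surface, if the arm or the gripper's body presses on something with over 40 N, if the wrist force passes 120 N, or if a joint passes its speed limit or range.

## Working session

There is one attempt and no reset: what is moved stays moved. The work goes in short steps, Python scripts to look and compute and a tool call to move; the robot and the scene stay as the last step left them, time stands still between calls to the robot, and variables do not carry over. Pictures are saved under pics/ and viewed, at most 10 in all, crops included, and the job is handed in when it is done.

Besides the shell and the picture viewer there is one more tool, called after "Emit:" as name(argument=value, ...) on one line, values as JSON. play_rows: Moves the arm, as the interface text tells. Its arguments: {"type":"object","properties":{"increments":{"type":"string"},"grip_force":{"type":"number"}},"required":["increments"]}

```bash
mkdir -p pics; ls; python3 - <<'E'
from bench import *
import cv2,pickle
s=read_state();print(s)
d={}
for n in ("side","top","wrist"):
    c=camera(n);d[n]=c;cv2.imwrite(f"pics/{n}0.png",c["color"][:,:,::-1])
    print(n,{k:v for k,v in c.items() if k!="color"})
d["state"]=s
pickle.dump(d,open("d0.pkl","wb"))
E
```

```text
pics
{'time': 0.0, 'joint_positions': array([-1.12963863,  0.33286522, -0.0647275 ,  1.46090617,  0.02161634,
        1.34988709, -0.08851665]), 'joint_vel': array([-0.0004791 ,  0.0003193 ,  0.00089581, -0.00138523, -0.00021375,
        0.00114512, -0.00093271]), 'joint_torque': array([-1.29333134e-04, -6.23260117e+01,  2.47203629e-02, -3.89897239e+01,
       -6.12822105e-02,  3.98488354e-02,  1.75190876e-04]), 'ee_pos': array([0.27939996, 0.55866023, 0.22177494]), 'eef_rot': array([ 2.29790289e-01,  9.73239926e-01, -6.73496020e-04, -1.23587369e-04]), 'ft_force': array([-0.15920338, -0.09615799,  0.11552245]), 'torque': array([ 0.04481527,  0.02012603, -0.00929458]), 'grip_force': 0.0, 'width': 0.08688626591096821}
side {'fx': 361.4295041610791, 'fy': 361.4295041610791, 'cx': 316.0235240767287, 'cy': 203.33178218972247, 'camera_from_world': array([[ 0.98958268, -0.14278147,  0.01842766, -0.63159796],
       [-0.07123565, -0.59685988, -0.79917693,  0.11849506],
       [ 0.12510638,  0.78953894, -0.60081333,  0.90484183],
       [ 0.        ,  0.        ,  0.        ,  1.        ]])}
top {'fx': 452.5627205850152, 'fy': 452.5627205850152, 'cx': 323.6410098232506, 'cy': 208.83023871657332, 'camera_from_world': array([[ 0.01858821, -0.99973885,  0.01329289, -0.10603885],
       [-0.99727089, -0.01948917, -0.07121061,  0.61816834],
       [ 0.07145108, -0.01193293, -0.99737272,  1.137373  ],
       [ 0.        ,  0.        ,  0.        ,  1.        ]])}
wrist {'fx': 309.70691628693146, 'fy': 309.70691628693146, 'cx': 322.81225502121697, 'cy': 195.66304445043144, 'mount': array([[ 1.41724688e-04, -9.54486337e-01, -2.98254610e-01,
         8.31029733e-02],
       [ 9.99998620e-01,  6.28885512e-04, -1.53740503e-03,
         4.40627530e-04],
       [ 1.65500009e-03, -2.98253981e-01,  9.54485109e-01,
        -1.62535099e-01],
       [ 0.00000000e+00,  0.00000000e+00,  0.00000000e+00,
         1.00000000e+00]])}
```

View pics/side0.png

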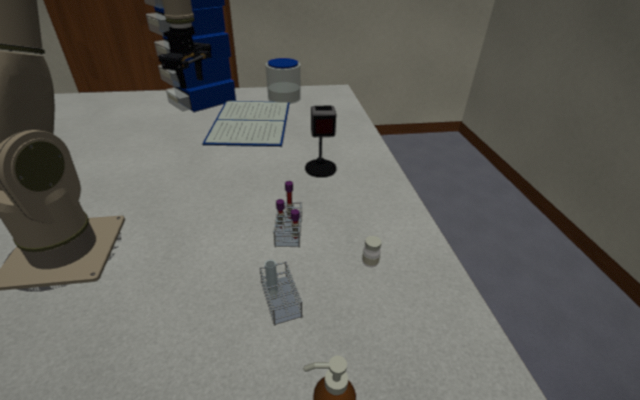

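View pics/top0.png

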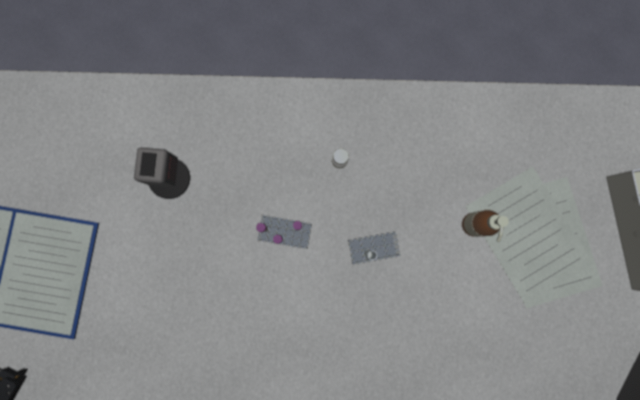

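The side view shows the tall sample's cap at (289,186), the short caps at (280,205) and (295,215), the sleeve at (271,270) and the reader at (322,120). In the top view, the sample cap is at (262,228), the sleeve at (371,255), and the reader head at (152,165).

```bash
cat > h.py <<'E'
import numpy as np,cv2,pickle
from scipy.spatial.transform import Rotation as R
def ray(c,uv,pose=None):
    """origin, dir in world; pose=(pos,quat) for wrist"""
    u=np.array([(uv[0]-c["cx"])/c["fx"],(uv[1]-c["cy"])/c["fy"]])
    if "mount" in c:
        r=np.linalg.norm(u); d=np.array([*(u/max(r,1e-9)*np.sin(r)),np.cos(r)])
        T=np.eye(4);T[:3,:3]=R.from_quat(pose[1]).as_matrix();T[:3,3]=pose[0];T=T@c["mount"]
    else:
        d=np.array([*u,1.]);d/=np.linalg.norm(d);T=np.linalg.inv(c["camera_from_world"])
    return T[:3,3],T[:3,:3]@d
def onz(r,z): return r[0]+r[1]*(z-r[0][2])/r[1][2]
def meet(*rs):
    A=np.zeros((3,3));b=np.zeros(3)
    for o,d in rs: P=np.eye(3)-np.outer(d,d);A+=P;b+=P@o
    p=np.linalg.solve(A,b);return p,[np.linalg.norm(np.cross(p-o,d)) for o,d in rs]
def proj(c,p,pose=None):
    p=np.append(p,1)
    if "mount" in c:
        T=np.eye(4);T[:3,:3]=R.from_quat(pose[1]).as_matrix();T[:3,3]=pose[0]
        q=np.linalg.inv(T@c["mount"])@p; t=np.hypot(q[0],q[1]);k=np.arctan2(t,q[2])/t
        return np.array([c["cx"]+c["fx"]*q[0]*k,c["cy"]+c["fy"]*q[1]*k])
    q=c["camera_from_world"]@p
    return np.array([c["cx"]+c["fx"]*q[0]/q[2],c["cy"]+c["fy"]*q[1]/q[2]])
def blobs(m,amin=8):
    n,l,st,ce=cv2.connectedComponentsWithStats(m.astype(np.uint8))
    return [(st[i].tolist(),ce[i].round(1).tolist()) for i in range(1,n) if st[i][4]>=amin]
def purple(im):
    h=cv2.cvtColor(im,cv2.COLOR_RGB2HSV);return (h[...,0]>135)&(h[...,0]<172)&(h[...,1]>90)&(h[...,2]>30)
E
python3 - <<'E'
from h import *
d=pickle.load(open("d0.pkl","rb"));S,T,W=d["side"],d["top"],d["wrist"]
ps=(d["state"]["ee_pos"],d["state"]["eef_rot"])
for n,c in (("side",S),("top",T),("wrist",W)): print(n,blobs(purple(c["color"])))
print("sample~",meet(ray(S,(289,186)),ray(T,(262,228))))
print("sleeve top~",meet(ray(S,(271,262)),ray(T,(371,255))))
def crop(c,x,y,w,h,k): return cv2.resize(c["color"][y:y+h,x:x+w,::-1],(w*k,h*k),interpolation=cv2.INTER_CUBIC)
a=crop(S,255,95,100,230,2);b=crop(T,120,130,300,150,2)
o=np.zeros((600,800,3),np.uint8);o[:460,:200]=a;o[:300,200:800]=b
o[300:600,210:690]=cv2.resize(W["color"][:,:,::-1],(480,300))
cv2.imwrite("pics/c1.png",o)
E
```

```text
side [([286, 182, 6, 11, 59], [288.5, 186.5]), ([277, 200, 7, 11, 58], [279.8, 204.7]), ([291, 210, 8, 12, 76], [294.6, 215.1])]
top []
wrist []
sample~ (array([0.56866887, 0.05038834, 0.11649008]), [np.float64(0.0031826058399277383), np.float64(0.003182605839928004)])
sleeve top~ (array([ 0.50996012, -0.2072026 ,  0.10684406]), [np.float64(0.0030869980834777795), np.float64(0.003086998083478)])
```

View pics/c1.png

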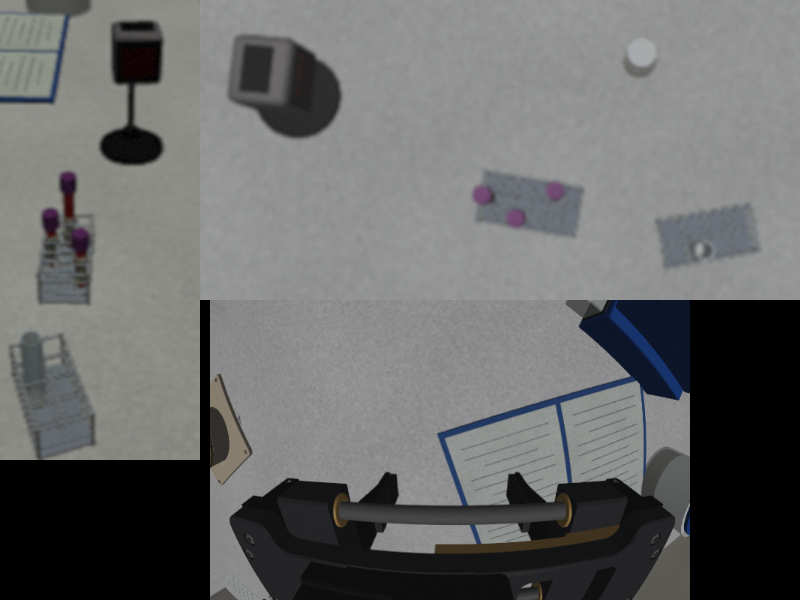

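The crop shows the reader's window (dark red) facing right, the fine rack turned about -10°, the coarse rack about +8°, and the sleeve standing in the front middle cell. I'll move to a look-down pose over the sample.

Emit:
play_rows(increments="0 0 0.12 -0.04 -0.027 0 1;0 0 0.24 -0.08 -0.055 -0.005 1;0 0 0.36 -0.12 -0.082 -0.01 1;0 0 0.48 -0.16 -0.11 -0.01 1;0 0 0.6 -0.2 -0.137 -0.01 1;0 0 0.7 -0.24 -0.165 -0.01 1;0 0 0.7 -0.28 -0.192 -0.01 1;0 0 0.7 -0.32 -0.22 -0.01 1")

```text
time: 0.95
ee_pos: [0.4679, 0.2173, 0.2326]
eef_rot: [0.55, 0.835, 0.0, -0.0]
ft_force: [1.2, -0.2, -0.0]
width: 0.0868
grip_force: 0.0
```

```bash
cat >> h.py <<'E'
def log(s):
    try: L=pickle.load(open("log.pkl","rb"))
    except Exception: L=[]
    L.append((s["joint_positions"],s["ee_pos"],s["eef_rot"]));pickle.dump(L,open("log.pkl","wb"))
def goal(s,p,yv=None,zv=(0,0,-1)):
    """increments to TCP at p, tool y near yv, z along zv"""
    M=R.from_quat(s["eef_rot"]);z=np.array(zv,float);z/=np.linalg.norm(z)
    y=np.array(yv if yv is not None else M.as_matrix()[:,1],float);y-=z*(y@z);y/=np.linalg.norm(y)
    G=R.from_matrix(np.c_[np.cross(y,z),y,z])
    print("turn",(M.inv()*G).as_rotvec().round(3),"shift",M.inv().apply(np.array(p)-s["ee_pos"]).round(4))
E
python3 - <<'E'
from bench import *
from h import *
log(pickle.load(open("d0.pkl","rb"))["state"])
s=read_state();log(s);print(s["joint_positions"].round(3),s["ee_pos"].round(4),s["eef_rot"].round(3),s["time"])
goal(s,(.56,.06,.24),(1,.1,0))
# model test: orientation
for sg in [(a,b,c,d) for a in(1,-1) for b in(1,-1) for c in(1,-1) for d in (1,-1)]:
  e=[]
  for q,p,r in pickle.load(open("log.pkl","rb")):
    M=R.from_euler("ZYZYZYZ",[sg[0]*q[0],q[1],sg[1]*q[2],q[3],sg[2]*q[4],q[5],sg[3]*q[6]])
    D=M.inv()*R.from_quat(r);e.append(D.as_rotvec().round(3))
  print(sg,e)
E
```

```text
[-0.761  0.079  0.252  1.745 -0.021  1.32  -0.097] [0.4679 0.2173 0.2326] [ 0.55   0.835  0.    -0.   ] 0.95
turn [ 0.    -0.     0.307] shift [-0.1809  0.0224 -0.0075]Traceback (most recent call last):
  File "<stdin>", line 10, in <module>
  File "scipy/spatial/transform/_rotation.pyx", line 1413, in scipy.spatial.transform._rotation.Rotation.from_euler
ValueError: Expected axis specification to be a non-empty string of upto 3 characters, got ZYZYZYZ
```

Emit:
play_rows(increments="0 0 0.1 -0.045 0.006 -0.002 1;0 0 0.2 -0.09 0.011 -0.004 1;0 0 0.3 -0.135 0.017 -0.006 1;0 0 0.3 -0.17 0.022 -0.007 1;0 0 0.307 -0.181 0.022 -0.007 1;0 0 0.307 -0.181 0.022 -0.007 1")

```text
time: 1.55
ee_pos: [0.5594, 0.0598, 0.2392]
eef_rot: [0.672, 0.74, -0.0, 0.0]
ft_force: [-0.7, 0.7, -0.3]
width: 0.0871
grip_force: 0.0
```

```bash
python3 - <<'E'
from bench import *
from h import *
s=read_state();log(s);w=camera("wrist");pickle.dump((s,w),open("w1.pkl","wb"))
print(s["joint_positions"].round(3),s["ee_pos"].round(4),s["eef_rot"].round(3),s["time"])
ps=(s["ee_pos"],s["eef_rot"])
for b in blobs(purple(w["color"]),30): print(b, onz(ray(w,b[1],ps),.12).round(4))
cv2.imwrite("pics/w1.png",w["color"][:,:,::-1])
L=pickle.load(open("log.pkl","rb"))
import itertools
for sg in itertools.product((1,-1),repeat=4):
  e=[]
  for q,p,r in L:
    M=R.identity()
    for i,a in enumerate("zyzyzyz"): M=M*R.from_euler(a,q[i]*(sg[i//2] if i%2==0 else 1))
    e.append((M.inv()*R.from_quat(r)).as_rotvec())
  e=np.array(e)
  if np.ptp(e,axis=0).max()<.3: print(sg,e.round(3))
E
```

```text
[-0.557  0.187  0.425  1.627 -0.078  1.346 -0.025] [0.5594 0.0598 0.2392] [ 0.672  0.74  -0.     0.   ] 1.55
([321, 182, 23, 28, 488], [331.8, 195.8]) [0.5678 0.055  0.12  ]
([294, 205, 20, 26, 386], [303.6, 217.9]) [0.5427 0.0298 0.12  ]
([321, 245, 19, 25, 373], [329.9, 257.1]) [ 0.5729 -0.0111  0.12  ]
(-1, -1, 1, 1) [[ 0.034 -0.034  1.738]
 [-0.032  0.032  1.775]
 [-0.121  0.121  1.652]]
(-1, -1, 1, -1) [[ 0.03  -0.036  1.561]
 [-0.028  0.034  1.581]
 [-0.117  0.123  1.602]]
(-1, -1, -1, 1) [[ 0.    -0.     1.748]
 [ 0.    -0.     1.765]
 [ 0.    -0.     1.621]]
(-1, -1, -1, -1) [[ 0.    -0.     1.571]
 [ 0.    -0.     1.571]
 [ 0.    -0.     1.571]]
```

View pics/w1.png

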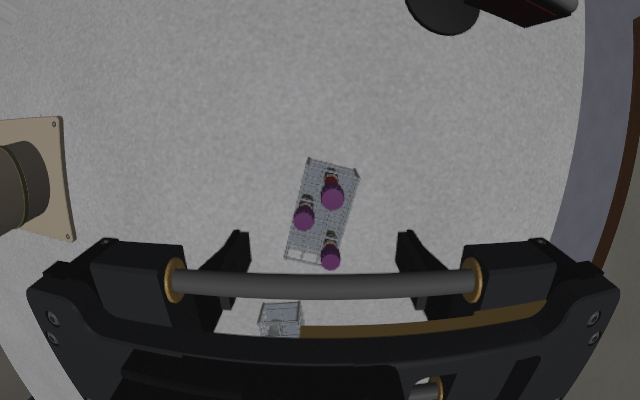

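The wrist view shows the tall cap at (332,196), the two short caps at (304,218) and (330,257), and the reader at top right.

```bash
python3 - <<'E'
from bench import *
from h import *
goal(read_state(),(.568,.052,.15),(1,.1,0))
E
```

```text
turn [-0.001 -0.    -0.   ] shift [-0.0107  0.0081  0.0892]
```

Emit:
play_rows(increments="0 0 0 -0.011 0.008 0.04 1;0 0 0 -0.011 0.008 0.08 1;0 0 0 -0.011 0.008 0.089 1;0 0 0 -0.011 0.008 0.089 1")

```text
time: 2.0
ee_pos: [0.567, 0.0532, 0.1497]
eef_rot: [0.67, 0.742, -0.001, -0.001]
ft_force: [-0.4, 0.1, 0.1]
width: 0.087
grip_force: 0.0
```

```bash
python3 - <<'E'
from bench import *
from h import *
s=read_state();log(s);w=camera("wrist");pickle.dump((s,w),open("w2.pkl","wb"))
ps=(s["ee_pos"],s["eef_rot"]);print(ps,s["time"])
s1,w1=pickle.load(open("w1.pkl","rb"));p1=(s1["ee_pos"],s1["eef_rot"])
b=max(blobs(purple(w["color"]),30),key=lambda b:b[0][4]);print(b,proj(w,[.568,.052,.113],ps))
r2=ray(w,b[1],ps);r1=ray(w1,(331.8,195.8),p1)
print(meet(r1,r2),onz(r2,.113),onz(r1,.113))
d=pickle.load(open("d0.pkl","rb"));T=d["top"]
h=cv2.cvtColor(T["color"],cv2.COLOR_RGB2HSV);m=(h[...,0]>135)&(h[...,0]<172)&(h[...,1]>45)
for b in blobs(m,15): print("top",b,onz(ray(T,b[1]),.118).round(4))
print(onz(ray(d["side"],(288.5,186.5)),.113))
goal(s,(.568,.052,.103),(1,.1,0))
E
```

```text
(array([0.56700872, 0.053154  , 0.1497231 ]), array([ 0.66997817,  0.74237939, -0.00096627, -0.00107191])) 2.0
([310, 204, 32, 41, 1051], [325.5, 224.5]) [325.0852248  225.47653197]
(array([0.56814412, 0.05316558, 0.11395458]), [np.float64(1.9118226377116162e-05), np.float64(1.9118226377458624e-05)]) [0.56820975 0.05276549 0.113     ] [0.56818201 0.05287148 0.113     ]
top ([293, 221, 9, 9, 66], [297.1, 225.1]) [ 0.5738 -0.0316  0.118 ]
top ([257, 223, 9, 9, 67], [260.9, 227.1]) [0.5675 0.053  0.118 ]
top ([273, 235, 10, 8, 64], [277.2, 238.6]) [0.5414 0.0142 0.118 ]
[0.57069155 0.05327033 0.113     ]
turn [-0.003 -0.     0.003] shift [-0.0013  0.001   0.0467]
```

Emit:
play_rows(increments="0 0 0 0 0.001 0.03 1;0 0 0 0 0.001 0.046 1;0 0 0 0 0.001 0.046 1;0 0 0 0 0.001 0.046 0;0 0 0 0 0.001 0.046 0;0 0 0 0 0.001 0.046 0;0 0 0 0 0.001 0.046 0;0 0 0 0 0.001 0.046 0", grip_force=15)

```text
time: 2.85
ee_pos: [0.5694, 0.0516, 0.1049]
eef_rot: [0.671, 0.742, 0.0, 0.0]
ft_force: [0.0, -0.1, -0.4]
width: 0.0548
grip_force: 0.0
```

Emit:
play_rows(increments="0 0 0 0 0 0 0;0 0 0 0 0 0 0;0 0 0 0 0 0 0")

```text
time: 3.15
ee_pos: [0.5693, 0.0516, 0.1045]
eef_rot: [0.671, 0.742, 0.0, -0.0]
ft_force: [-0.2, 0.6, 0.2]
width: 0.0308
grip_force: 0.0
```

Emit:
play_rows(increments="0 0 0 0 0 0 0;0 0 0 0 0 0 0;0 0 0 0 0 0 0;0 0 0 0 0 0 0")

```text
time: 3.55
ee_pos: [0.5693, 0.0515, 0.1045]
eef_rot: [0.671, 0.742, -0.0, -0.0]
ft_force: [-0.1, -0.0, -0.1]
width: 0.0215
grip_force: 15.0
```

Emit:
play_rows(increments="0 0 0 0 0 -0.03 0;0 0 0 0 0 -0.07 0;0 0 0 0 0 -0.11 0;0 0 0 0 0 -0.14 0;0 0 0 0 0 -0.14 0")

```text
time: 4.05
ee_pos: [0.5712, 0.0516, 0.2491]
eef_rot: [0.671, 0.741, 0.003, 0.002]
ft_force: [-0.3, -0.9, -1.1]
width: 0.0214
grip_force: 15.0
```

```bash
python3 - <<'E'
from bench import *
from h import *
s=read_state();log(s);ps=(s["ee_pos"],s["eef_rot"])
print(ps,s["width"],s["grip_force"],s["joint_positions"].round(3),s["time"])
goal(s,(.51,-.207,.245),(.98,.2,0))
d=pickle.load(open("d0.pkl","rb"));T,S=d["top"],d["side"]
def crop(c,x,y,w,h,k): return cv2.resize(c["color"][y:y+h,x:x+w,::-1],(w*k,h*k),interpolation=cv2.INTER_CUBIC)
o=np.zeros((600,800,3),np.uint8)
o[:300,:400]=crop(T,345,228,60,45,6)[:,:360].repeat(1,0)[:300,:400] if False else cv2.resize(crop(T,345,228,60,45,6),(400,300))
o[:300,400:800]=cv2.resize(crop(S,250,250,60,45,6),(400,300))
o[300:,:400]=cv2.resize(crop(T,125,140,60,45,6),(400,300))
o[300:,400:]=cv2.resize(crop(S,295,98,60,45,6),(400,300))
cv2.imwrite("pics/c2.png",o)
E
```

```text
(array([0.57124317, 0.05156922, 0.2491363 ]), array([0.67097529, 0.74147098, 0.00303687, 0.00192654])) 0.021378932696346727 14.994878768920898 [-0.543  0.202  0.436  1.591 -0.088  1.361  0.003] 4.05
turn [ 0.007 -0.001 -0.102] shift [-0.2512 -0.0867  0.0032]
```

View pics/c2.png

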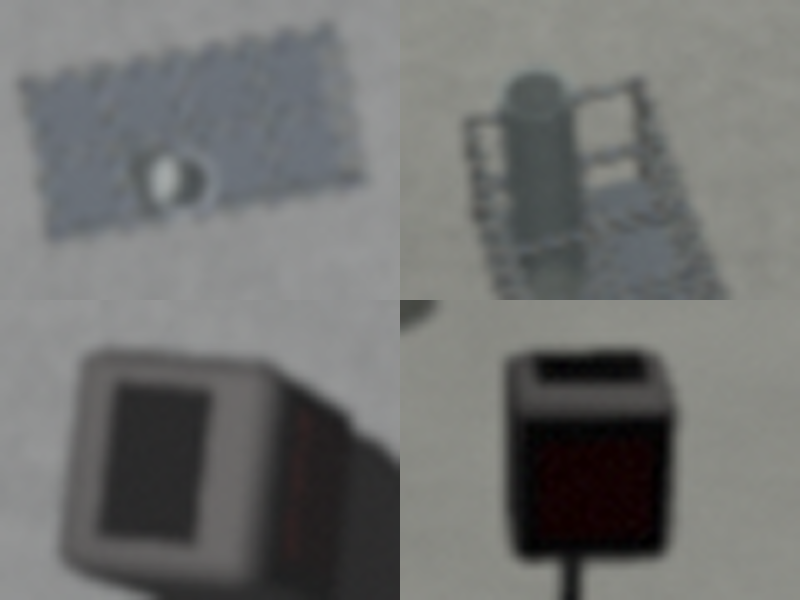

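The crop shows the sleeve's mouth at about (270,264) in the side view and about (371,255) in the top view. The red window is at (325,126) in the side view and (171,168) in the top view.

Emit:
play_rows(increments="0 0 -0.02 -0.04 -0.006 0.002 0;0 0 -0.04 -0.085 -0.014 0.003 0;0 0 -0.06 -0.13 -0.021 0.003 0;0 0 -0.08 -0.175 -0.028 0.003 0;0 0 -0.1 -0.215 -0.035 0.003 0;0 0 -0.1 -0.245 -0.04 0.003 0;0.007 0 -0.1 -0.249 -0.041 0.003 0;0.007 0 -0.1 -0.249 -0.041 0.003 0")

```text
time: 4.85
ee_pos: [0.5529, -0.2011, 0.2408]
eef_rot: [0.634, 0.774, -0.003, -0.003]
ft_force: [-0.1, 1.1, -0.8]
width: 0.0216
grip_force: 15.0
```

```bash
python3 - <<'E'
from bench import *
from h import *
s=read_state();log(s);ps=(s["ee_pos"],s["eef_rot"]);w=camera("wrist");pickle.dump((s,w),open("w3.pkl","wb"))
print(ps,s["width"],s["time"])
print(proj(w,[.51,-.207,.106],ps),proj(w,[.51,-.207,.006],ps))
cv2.imwrite("pics/w3.png",w["color"][:,:,::-1])
u,v=proj(w,[.51,-.207,.106],ps).astype(int)
c=w["color"][v-50:v+50,max(u-50,0):u+50,::-1];cv2.imwrite("pics/w3c.png",cv2.resize(c,None,fx=6,fy=6,interpolation=cv2.INTER_CUBIC));print(u,v)
d=pickle.load(open("d0.pkl","rb"));T,S=d["top"],d["side"]
print("win",meet(ray(S,(324.7,125.75)),ray(T,(170.9,168.2))), onz(ray(S,(324.7,125.75)),.19))
print("mouth",meet(ray(S,(270.4,263.8)),ray(T,(371,255.3))))
f=lambda a,b,x0,y0:(x0+a/6.667,y0+b/6.667)
for p in [(118,85),(213,90),(200,245),(100,238),(270,62),(252,290)]: print(onz(ray(T,f(*p,125,140)),.23).round(4))
for p in [(120,110),(265,118)]: print("s",onz(ray(S,f(*p,295,98)),.225).round(4))
L=pickle.load(open("log.pkl","rb"))
A=[];b=[]
for q,p,r in L:
    F=[];M=R.identity()
    for i,a in enumerate("zyzyzyz"): M=M*R.from_euler(a,q[i]*(-1 if i%2==0 else 1));F.append(M.as_matrix())
    A.append(np.c_[[0,0,1],F[1][:,2],F[3][:,2],F[5][:,2]]);b.append(p)
A=np.vstack(A);b=np.hstack(b)
x,res,rk,sv=np.linalg.lstsq(A,b,rcond=None);print("links",x.round(4),sv.round(3),np.abs(A@x-b).max())
E
```

```text
(array([ 0.55290641, -0.20106516,  0.24076387]), array([ 0.63373242,  0.77354147, -0.00298   , -0.00281845])) 0.021643195203606146 4.85
[281.37609094 183.43142055] [291.86766106 163.55559661]
281 183
win (array([0.69338711, 0.24444731, 0.1909592 ]), [np.float64(0.002509697827153081), np.float64(0.002509697827153076)]) [0.69633644 0.24678141 0.19      ]
mouth (array([ 0.50878883, -0.20773862,  0.10230179]), [np.float64(0.002752575661772753), np.float64(0.0027525756617725813)])
[0.7165 0.2925 0.23  ]
[0.7155 0.2625 0.23  ]
[0.666  0.2644 0.23  ]
[0.6676 0.2959 0.23  ]
[0.7249 0.2449 0.23  ]
[0.652  0.2474 0.23  ]
s [0.6614 0.2509 0.225 ]
s [0.7229 0.2361 0.225 ]
links [-0.757   0.2172  0.5452 -0.9036] [4.251 2.423 0.236 0.008] 0.05371734809167722
```

View pics/w3c.png

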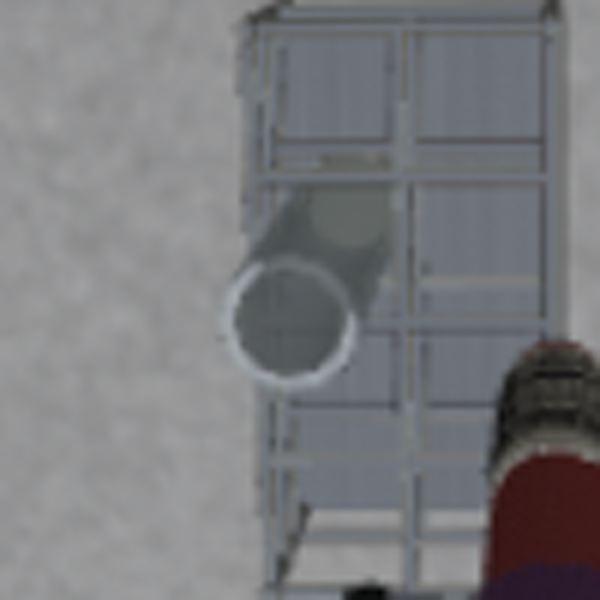

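The crop shows the mouth ring centred at (279.5,186.7), the foot at (290,168), and the held tube's bottom at lower right.

```bash
python3 - <<'E'
from h import *
s,w=pickle.load(open("w3.pkl","rb"));ps=(s["ee_pos"],s["eef_rot"])
print(onz(ray(w,(279.5,186.7),ps),.106),onz(ray(w,(289.7,167.7),ps),.01))
d=pickle.load(open("d0.pkl","rb"))
print(meet(ray(w,(279.5,186.7),ps),ray(d["side"],(270.4,263.8))),meet(ray(w,(279.5,186.7),ps),ray(d["side"],(270.4,263.8)),ray(d["top"],(371.5,255.3))))
M=R.from_quat(ps[1])
for l in (-.04,.06,.08,.101): print(l,proj(w,ps[0]+M.apply([0,0,l]),ps))
im=w["color"]
v,u=np.mgrid[180:240,300:350]
c=im[180:330,300:352,::-1];cv2.imwrite("pics/w3d.png",cv2.resize(c,None,fx=4,fy=4))
goal(s,(.509,-.208,.25),(.98,.2,0))
L=pickle.load(open("log.pkl","rb"))
E
```

```text
[ 0.50867143 -0.2107359   0.106     ] [ 0.50843966 -0.21210283  0.01      ]
(array([ 0.5101227 , -0.21089141,  0.10568561]), [np.float64(0.0014780804120944886), np.float64(0.0014780804120944752)]) (array([ 0.50877055, -0.2098918 ,  0.10493734]), [np.float64(0.0011314738543620007), np.float64(0.0028303349223594084), np.float64(0.0029410229339149755)])
-0.04 [323.88340153 286.08893489]
0.06 [323.56747424 212.20309839]
0.08 [323.52966509 203.74887324]
0.101 [323.49524739 196.117954  ]
turn [-0.008 -0.001 -0.003] shift [ 0.0018 -0.0445 -0.0089]
```

View pics/w3d.png

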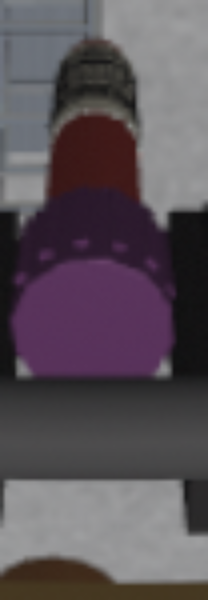

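```bash
python3 - <<'E'
from bench import *
from h import *
s=read_state();print(s["ee_pos"],s["eef_rot"],s["time"])
goal(s,(.5098,-.2118,.212),(.98,.2,0))
E
```

```text
[ 0.55333426 -0.19962657  0.24079696] [ 0.63292154  0.77420599 -0.00267155 -0.00287586] 4.9
turn [-0.008 -0.001 -0.001] shift [-0.0033 -0.0449  0.0291]
```

Emit:
play_rows(increments="-0.004 0 0 -0.002 -0.025 0.01 0;-0.008 -0.001 0 -0.003 -0.045 0.02 0;-0.008 -0.001 0 -0.003 -0.045 0.028 0;-0.008 -0.001 0 -0.003 -0.045 0.028 0;-0.008 -0.001 0 -0.003 -0.045 0.028 0;-0.008 -0.001 0 -0.003 -0.045 0.028 0")

```text
time: 5.5
ee_pos: [0.5106, -0.2114, 0.2142]
eef_rot: [0.632, 0.775, 0.0, 0.001]
ft_force: [0.6, 0.2, 0.1]
width: 0.0215
grip_force: 15.0
```

```bash
python3 - <<'E'
from bench import *
from h import *
for i in range(2):
    s=read_state();print(s["ee_pos"],s["eef_rot"],s["joint_vel"].round(3)); w=camera("wrist")
s=read_state();print(s["ee_pos"]);log(s);ps=(s["ee_pos"],s["eef_rot"]);pickle.dump((s,w),open("w4.pkl","wb"))
u,v=proj(w,[.5098,-.2107,.106],ps);print(u,v)
M=R.from_quat(ps[1]);print([proj(w,ps[0]+M.apply([0.001,0,l]),ps).round(1) for l in (0,.0985)])
x0,y0=int(u)-40,int(v)-40;print(x0,y0)
cv2.imwrite("pics/w4.png",cv2.resize(w["color"][y0:y0+75,x0:x0+80,::-1],None,fx=8,fy=8,interpolation=cv2.INTER_CUBIC))
E
```

```text
[ 0.51061432 -0.21144689  0.21415599] [6.32393653e-01 7.74646705e-01 2.84862884e-04 8.17597896e-04] [ 0.006 -0.003  0.005  0.002  0.001 -0.     0.001]
[ 0.51046786 -0.21167736  0.21412442] [6.32524150e-01 7.74540169e-01 2.55490431e-04 8.13599663e-04] [ 0.005 -0.001  0.004  0.003  0.001 -0.002  0.   ]
[ 0.51030706 -0.21188123  0.21408626]
323.0319049917195 192.3590408724905
[array([323.7, 246.4]), array([323.5, 195.9])]
283 152
```

View pics/w4.png

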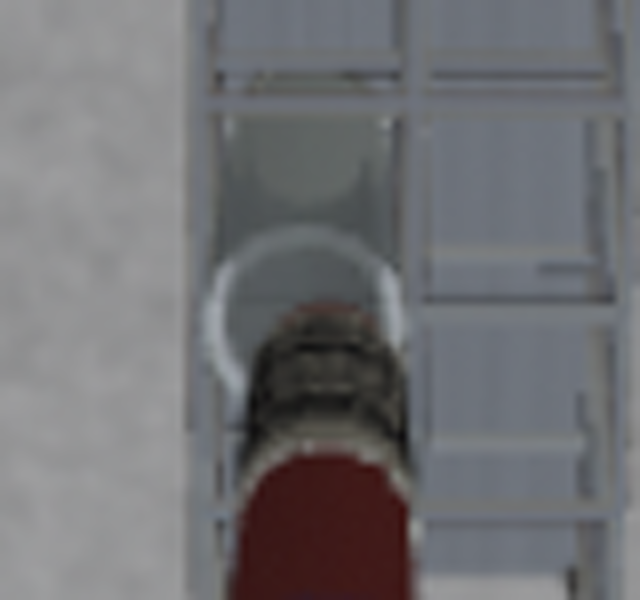

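The ring's centre is at (321.1,192.0) and the tube's bottom at (323.9, ~193), so the tube needs about -2.4 mm along tool y and +0.8 mm along tool x.

Emit:
play_rows(increments="0 0 0 0.0008 -0.0024 0 0;0 0 0 0.0008 -0.0024 0 0;0 0 0 0.0008 -0.0024 0 0;0 0 0 0.0008 -0.0024 0.005 0;0 0 0 0.0008 -0.0024 0.01 0;0 0 0 0.0008 -0.0024 0.015 0;0 0 0 0.0008 -0.0024 0.02 0;0 0 0 0.0008 -0.0024 0.02 0")

```text
time: 6.4
ee_pos: [0.5067, -0.2117, 0.1929]
eef_rot: [0.633, 0.774, -0.0, -0.0]
ft_force: [-0.3, 0.1, 0.7]
width: 0.0217
grip_force: 15.0
```

```bash
python3 - <<'E'
from bench import *
from h import *
s=read_state();log(s);print(s["ee_pos"],s["ft_force"].round(2),s["torque"].round(3),s["width"])
E
```

```text
[ 0.50671913 -0.21172912  0.19285329] [-0.33  0.13  0.7 ] [-0.064  0.055 -0.035] 0.021681563564814543
```

Emit:
play_rows(increments="0 0 0 0 0 0.008 0;0 0 0 0 0 0.016 0;0 0 0 0 0 0.024 0;0 0 0 0 0 0.032 0;0 0 0 0 0 0.04 0;0 0 0 0 0 0.04 0")

```text
time: 7.0
ee_pos: [0.5065, -0.2117, 0.1525]
eef_rot: [0.633, 0.774, -0.0, -0.0]
ft_force: [-0.0, -0.2, -0.4]
width: 0.0213
grip_force: 15.0
```

Emit:
play_rows(increments="0 0 0 0 0 0.01 0;0 0 0 0 0 0.02 0;0 0 0 0 0 0.03 0;0 0 0 0 0 0.037 0;0 0 0 0 0 0.04 0;0 0 0 0 0 0.04 0")

```text
time: 7.6
ee_pos: [0.5071, -0.2119, 0.1134]
eef_rot: [0.633, 0.774, 0.0, 0.0]
ft_force: [-0.1, -0.0, -0.1]
width: 0.0212
grip_force: 15.0
```

Going well. Now creeping down until contact.

Emit:
play_rows(increments="0 0 0 0 0 0.002 0;0 0 0 0 0 0.003 0;0 0 0 0 0 0.004 0;0 0 0 0 0 0.004 0")

```text
time: 8.0
ee_pos: [0.5072, -0.2119, 0.1098]
eef_rot: [0.633, 0.774, 0.0, 0.001]
ft_force: [0.7, 0.4, -0.4]
width: 0.0213
grip_force: 15.0
```

Emit:
play_rows(increments="0 0 0 0 0 0.001 0;0 0 0 0 0 0.001 0;0 0 0 0 0 0.001 0")

```text
time: 8.3
ee_pos: [0.5078, -0.2122, 0.1095]
eef_rot: [0.633, 0.774, 0.001, 0.001]
ft_force: [-0.1, -0.3, 4.6]
width: 0.0215
grip_force: 15.0
```

Emit:
play_rows(increments="0 0 0 0 0 0 0.65;0 0 0 0 0 0 0.65;0 0 0 0 0 0 0.65;0 0 0 0 0 0 0.65;0 0 0 0 0 -0.02 0.65;0 0 0 0 0 -0.05 0.65;0 0 0 0 0 -0.08 0.65;0 0 0 0 0 -0.08 0.65")

```text
time: 9.1
ee_pos: [0.509, -0.2128, 0.1926]
eef_rot: [0.633, 0.774, 0.002, 0.003]
ft_force: [0.3, 0.1, 0.1]
width: 0.0565
grip_force: 0.0
```

```bash
python3 - <<'E'
from bench import *
from h import *
s=read_state();log(s);print(s["ee_pos"],s["joint_positions"].round(3),s["width"],s["time"]);ps=(s["ee_pos"],s["eef_rot"])
w=camera("wrist");pickle.dump((s,w),open("w5.pkl","wb"))
b=max(blobs(purple(w["color"]),30),key=lambda b:b[0][4]);r=ray(w,b[1],ps);print(b,onz(r,.118))
S=camera("side");T=camera("top");pickle.dump((S,T),open("d5.pkl","wb"))
for b in blobs(purple(S["color"])):print(b)
L=pickle.load(open("log.pkl","rb"))
A=[];b=[]
for q,p,r in L:
    F=[];M=R.identity()
    for i,a in enumerate("zyzyzyz"): M=M*R.from_euler(a,q[i]*(-1 if i%2==0 else 1));F.append(M.as_matrix())
    # base z, upper z & x offset (after q3 frame), forearm z & x, tool z,x
    A.append(np.c_[[0,0,1],F[1][:,2],F[2][:,0],F[3][:,2],F[3][:,0],F[5][:,2],F[5][:,0]]);b.append(p)
A=np.vstack(A);b=np.hstack(b);n=7
for lam in (1e-3,1e-2):
  x0=np.array([.3,.4,0,.4,0,.3,0])
  x=x0+np.linalg.lstsq(np.vstack([A,lam*np.eye(n)]),np.r_[b-A@x0,np.zeros(n)],rcond=None)[0];print(lam,x.round(4),np.abs(A@x-b).max())
E
```

```text
[ 0.50895415 -0.21279474  0.19263417] [-0.209  0.196  0.595  1.734 -0.117  1.239  0.615] 0.05652975859966878 9.1
([308, 186, 27, 34, 739], [320.8, 202.9]) [ 0.50680183 -0.21082377  0.118     ]
([291, 208, 8, 14, 77], [294.6, 214.5])
([265, 253, 9, 15, 111], [269.0, 259.4])
0.001 [-0.4284  0.2649 -0.0018  0.4764  0.1277 -0.634  -0.0933] 0.05114665049508263
0.01 [ 0.0208  0.2718 -0.0046  0.4765  0.1313 -0.181  -0.0954] 0.050943544638765964
```

```bash
cat > kin.py <<'E'
from h import *
from scipy.optimize import least_squares
def frames(q,c=0.):
    M=R.from_euler("z",c);F=[]
    for i,a in enumerate("zyzyzyz"): M=M*R.from_euler(a,q[i]*(-1 if i%2==0 else 1));F.append(M)
    return F
# x: c, h, upper(x,y,z in F2), fore(x,y,z in F4), tool(x,y,z in F6-before... F5)
x0=np.array([0,.3,0,0,.4,0,0,.4,0,0,.3])
def fk(x,q):
    F=frames(q,x[0]);p=np.array([0,0,x[1]])+F[2].apply(x[2:5])+F[4].apply(x[5:8])+F[5].apply(x[8:11])
    return p,F[6]*R.from_euler("z",np.pi/2-x[0])
def fit(lam=2e-3):
    L=pickle.load(open("log.pkl","rb"))
    f=lambda x:np.r_[np.hstack([fk(x,q)[0]-p for q,p,r in L]),np.hstack([(fk(x,q)[1].inv()*R.from_quat(r)).as_rotvec()*.3 for q,p,r in L]),lam*(x-x0)]
    r=least_squares(f,x0);e=r.fun[:3*len(L)];return r.x,np.abs(e).max(),np.sqrt((e**2).mean())
E
python3 - <<'E'
from kin import *
for lam in (1e-3,5e-3,2e-2):
    x,m,e=fit(lam);print(lam,x.round(3),m,e)
L=pickle.load(open("log.pkl","rb"))
for q,p,r in L: print(q.round(2),p.round(3))
E
```

```text
0.001 [-0.     0.271  0.007 -0.042  0.438 -0.02  -0.     0.489  0.001  0.
  0.374] 0.008106778740017306 0.0023827777665435318
0.005 [-0.     0.266  0.007 -0.042  0.438 -0.02  -0.     0.489  0.001 -0.
  0.369] 0.008105420061672919 0.00238281942209374
0.02 [-0.     0.253  0.007 -0.041  0.437 -0.02  -0.001  0.488 -0.    -0.001
  0.354] 0.008095647905927095 0.0023839998399319993
[-1.13  0.33 -0.06  1.46  0.02  1.35 -0.09] [0.279 0.559 0.222]
[-0.76  0.08  0.25  1.74 -0.02  1.32 -0.1 ] [0.468 0.217 0.233]
[-0.56  0.19  0.42  1.63 -0.08  1.35 -0.03] [0.559 0.06  0.239]
[-0.53  0.27  0.42  1.72 -0.12  1.17  0.03] [0.567 0.053 0.15 ]
[-0.54  0.2   0.44  1.59 -0.09  1.36  0.  ] [0.571 0.052 0.249]
[-0.21  0.27  0.59  1.56 -0.15  1.37  0.59] [ 0.553 -0.201  0.241]
[-0.21  0.19  0.59  1.7  -0.11  1.29  0.61] [ 0.51  -0.212  0.214]
[-0.21  0.2   0.59  1.73 -0.11  1.25  0.61] [ 0.507 -0.212  0.193]
[-0.21  0.2   0.6   1.73 -0.12  1.24  0.61] [ 0.509 -0.213  0.193]
```

```bash
cat > plan.py <<'E'
from kin import *
lo=np.array([-2.6,-.5,-1.47,.16,-1.27,.06,-2.6])+.04;hi=np.array([2.6,2.12,1.34,2.42,4.41,2.06,2.6])-.04
def ik(x,p,M,q0,reg=.01):
    f=lambda q:np.r_[(fk(x,q)[0]-p)*5,(fk(x,q)[1].inv()*M).as_rotvec(),reg*(q-q0)]
    r=least_squares(f,np.clip(q0,lo+1e-3,hi-1e-3),bounds=(lo,hi),max_nfev=60)
    return r.x,np.linalg.norm(fk(x,r.x)[0]-p)+.2*np.linalg.norm((fk(x,r.x)[1].inv()*M).as_rotvec())
def path(x,poses,q):
    """poses list of (p,M); interpolate 12 steps each"""
    out=[q];P,M=fk(x,q);worst=0
    for p,N in poses:
        d=(M.inv()*N).as_rotvec()
        for t in np.linspace(0,1,7)[1:]:
            q,e=ik(x,P+(p-P)*t,M*R.from_rotvec(d*t),q);worst=max(worst,e)
            if e>.03: return out,e
            out.append(q)
        P,M=p,N
    return out,worst
SL=np.array([.5075,-.212,0]);GO=.019
def frame(z,y):
    y=y-z*(y@z);y/=np.linalg.norm(y);return R.from_matrix(np.c_[np.cross(y,z),y,z])
def grasp(phi,al,sgn,zg=.092):
    h=np.array([np.cos(phi),np.sin(phi),0]);z=np.array([0,0,-np.cos(al)])+np.sin(al)*h
    M=frame(z,sgn*np.cross([0,0,1],h));g=SL+[0,0,zg];return g+GO*z,M
def final(Mg,rho,sd,label,tang,up=.07,zg=.092,dl=.058):
    s=sd*np.cos(up)*tang+np.array([0,0,np.sin(up)])   # mouth direction
    # rotation taking z->s then roll rho about s
    A=frame(s,np.array([0,0,1.]));N=R.from_rotvec(s*rho)*A*Mg
    g=label+s*(zg-.006-.038);return g+GO*N.as_matrix()[:,2],N
E
cat > s1.py <<'E'
from plan import *
import sys
x,_,_=fit(5e-3)
dT=float(sys.argv[1]);x[1]+=dT;x[10]+=dT
q0=pickle.load(open("log.pkl","rb"))[-1][0]
tang=np.array([1,-.05,0]);tang/=np.linalg.norm(tang);label=np.array([.691,.1455,.19])
res=[]
for phi in np.deg2rad([0,45,90,135,180,225,270,315]):
  for al in np.deg2rad([0,25,45]):
    if al==0 and phi>3.1: continue
    for sgn in (1,-1):
      p,M=grasp(phi,al,sgn)
      o,e=path(x,[(p+[0,0,.1],M)],q0)
      if e>.02: continue
      q,e=ik(x,p,M,o[-1])
      if e>.01: continue
      for sd in (-1,1):
        for rho in np.deg2rad(np.arange(-180,180,30)):
          pf,N=final(M,rho,sd,label,tang);zf=N.as_matrix()[:,2]
          if zf[2]>.1 or zf[1]<-.35: continue   # tool not from below, not from the reader's side
          qf,e2=ik(x,pf,N,q)
          if e2>.01: continue
          qf,e3=path(x,[(p+[0,0,.15],M),(pf+[0,-.0,.08],N),(pf,N)],q)
          if e3>.015: continue
          qq=np.array(qf);mg=np.minimum(qq-lo,hi-qq).min()
          res.append((mg,np.rad2deg(phi),np.rad2deg(al),sgn,sd,np.rad2deg(rho),zf.round(2),np.abs(np.diff(qq,axis=0)).max()))
res.sort(key=lambda r:-(r[0]-.3*r[7]))
print(len(res))
for r in res[:14]: print([np.round(v,2) for v in r])
E
(timeout 500 python3 s1.py 0 >o1 & timeout 500 python3 s1.py .1 >o2; wait); cat o1 o2
```

```text
74
[np.float64(0.2), np.float64(90.0), np.float64(45.0), np.int64(-1), np.int64(-1), np.float64(-180.0), array([ 0.66, -0.03, -0.75]), np.float64(0.37)]
[np.float64(0.2), np.float64(45.0), np.float64(25.0), np.int64(-1), np.int64(-1), np.float64(-90.0), array([ 0.87, -0.34, -0.36]), np.float64(0.41)]
[np.float64(0.2), np.float64(135.0), np.float64(25.0), np.int64(-1), np.int64(-1), np.float64(-180.0), array([ 0.87, -0.34, -0.36]), np.float64(0.42)]
[np.float64(0.16), np.float64(90.0), np.float64(25.0), np.int64(-1), np.int64(-1), np.float64(-150.0), array([ 0.87, -0.25, -0.43]), np.float64(0.42)]
[np.float64(0.17), np.float64(225.0), np.float64(45.0), np.int64(-1), np.int64(-1), np.float64(60.0), array([ 0.65, -0.22, -0.73]), np.float64(0.49)]
[np.float64(0.13), np.float64(45.0), np.float64(25.0), np.int64(-1), np.int64(-1), np.float64(-120.0), array([ 0.87, -0.15, -0.47]), np.float64(0.35)]
[np.float64(0.16), np.float64(180.0), np.float64(25.0), np.int64(-1), np.int64(-1), np.float64(120.0), array([ 0.87, -0.25, -0.43]), np.float64(0.5)]
[np.float64(0.14), np.float64(225.0), np.floa
[... 2409 characters left out ...]
4(45.0), np.int64(-1), np.int64(-1), np.float64(30.0), array([ 0.67,  0.15, -0.73]), np.float64(0.44)]
[np.float64(0.0), np.float64(270.0), np.float64(45.0), np.int64(-1), np.int64(-1), np.float64(-30.0), array([ 0.68,  0.32, -0.66]), np.float64(0.4)]
[np.float64(0.04), np.float64(225.0), np.float64(45.0), np.int64(1), np.int64(-1), np.float64(30.0), array([ 0.67,  0.15, -0.73]), np.float64(0.54)]
[np.float64(0.03), np.float64(180.0), np.float64(25.0), np.int64(-1), np.int64(-1), np.float64(120.0), array([ 0.87, -0.25, -0.43]), np.float64(0.53)]
[np.float64(0.0), np.float64(270.0), np.float64(45.0), np.int64(1), np.int64(-1), np.float64(-30.0), array([ 0.68,  0.32, -0.66]), np.float64(0.44)]
```

```bash
python3 - <<'E'
from bench import *
from plan import *
p,M=grasp(np.deg2rad(60),np.deg2rad(20),-1)
m=M.as_matrix();goal(read_state(),(.48,-.24,.25),m[:,1],m[:,2])
pickle.dump
d=pickle.load(open("d0.pkl","rb"))
print("bottle",onz(ray(d["top"],(487,222)),.15))
E
```

```text
turn [-0.126  0.334  0.716] shift [-0.0224 -0.032  -0.0618]
bottle [ 0.58806304 -0.46696277  0.15      ]
```

Emit:
play_rows(increments="-0.02 0.05 0.11 -0.004 -0.005 -0.01 0.65;-0.04 0.1 0.22 -0.008 -0.01 -0.02 0.65;-0.06 0.15 0.33 -0.012 -0.015 -0.03 0.65;-0.08 0.21 0.45 -0.016 -0.02 -0.04 0.65;-0.1 0.27 0.57 -0.02 -0.025 -0.05 0.65;-0.126 0.334 0.716 -0.022 -0.032 -0.06 0.65;-0.126 0.334 0.716 -0.022 -0.032 -0.06 0.65;-0.126 0.334 0.716 -0.022 -0.032 -0.06 0.65")

```text
time: 10.05
ee_pos: [0.4798, -0.2396, 0.2477]
eef_rot: [0.852, 0.494, 0.15, -0.087]
ft_force: [0.4, 0.3, 0.1]
width: 0.0564
grip_force: 0.0
```

```bash
cat > s2.py <<'E'
from plan import *
import sys
x,m,e=fit(2e-3);print(x.round(3),m,e)
q0=pickle.load(open("log.pkl","rb"))[-1][0]
tang=np.array([1,-.05,0]);tang/=np.linalg.norm(tang);label=np.array([.691,.1455,.19])
res=[]
for phi in np.deg2rad([20,40,60,75]):
  for al in np.deg2rad([25,35,45]):
      sgn=-1
      p,M=grasp(phi,al,sgn)
      o,e=path(x,[(p+[0,0,.1],M)],q0)
      if e>.02: continue
      q,e=ik(x,p,M,o[-1])
      if e>.01: continue
      for rho in np.deg2rad(np.arange(-60,-225,-15)):
          pf,N=final(M,rho,-1,label,tang);zf=N.as_matrix()[:,2]
          if zf[2]>.1 or zf[1]<-.35: continue
          qf,e2=ik(x,pf,N,q)
          if e2>.01: continue
          qf,e3=path(x,[(p+[0,0,.15],M),(pf+[0,-.0,.08],N),(pf,N)],q)
          if e3>.015: continue
          qq=np.array(qf);mg=np.minimum(qq-lo,hi-qq).min(1)
          res.append((mg.min(),np.rad2deg(phi),np.rad2deg(al),np.rad2deg(rho),zf.round(2),N.as_matrix()[:,1].round(2),np.abs(np.diff(qq,axis=0)).max(),mg[-1]))
res.sort(key=lambda r:-r[0])
print(len(res))
for r in res[:14]: print(*[np.round(v,2) for v in r])
E
python3 - <<'E'
from bench import *
from h import *
s=read_state();log(s);print(s["ee_pos"],s["joint_positions"].round(2),s["time"])
E
timeout 500 python3 s2.py
```

```text
[ 0.47980046 -0.23960787  0.24770973] [-0.05  0.16  0.73  1.71 -0.46  1.39  0.26] 10.05
[-0.     0.282  0.007 -0.042  0.432 -0.007  0.     0.489 -0.004  0.
  0.367] 0.00874452214113397 0.0025186675581405147
56
0.28 75.0 45.0 -150.0 [ 0.65 -0.22 -0.73] [ 0.03  0.97 -0.26] 0.36 0.35
0.28 75.0 45.0 -165.0 [ 0.66 -0.03 -0.75] [ 0.05  1.   -0.  ] 0.37 0.28
0.27 60.0 35.0 -120.0 [ 0.77 -0.33 -0.55] [ 0.01  0.87 -0.5 ] 0.34 0.27
0.27 75.0 35.0 -135.0 [ 0.77 -0.33 -0.55] [ 0.01  0.87 -0.5 ] 0.36 0.27
0.22 75.0 35.0 -150.0 [ 0.77 -0.19 -0.61] [ 0.03  0.97 -0.26] 0.4 0.22
0.22 60.0 35.0 -135.0 [ 0.77 -0.19 -0.61] [ 0.03  0.97 -0.26] 0.36 0.22
0.22 40.0 35.0 -105.0 [ 0.77 -0.28 -0.58] [ 0.02  0.91 -0.42] 0.34 0.26
0.21 40.0 35.0 -120.0 [ 0.77 -0.14 -0.62] [ 0.04  0.98 -0.17] 0.31 0.21
0.19 75.0 25.0 -120.0 [ 0.87 -0.34 -0.36] [-0.01  0.71 -0.71] 0.37 0.19
0.19 60.0 25.0 -105.0 [ 0.87 -0.34 -0.36] [-0.01  0.71 -0.71] 0.38 0.19
0.18 40.0 25.0 -90.0 [ 0.87 -0.32 -0.39] [-0.01  0.77 -0.64] 0.4 0.18
0.18 20.0 35.0 -90.0 [ 0.77 -0.23 -0.59] [ 0.02  0.94 -0.34] 0.32 0.24
0.18 20.0 35.0 -105.0 [ 0.77 -0.09 -0.63] [ 0.04  1.   -0.09] 0.28 0.19
0.17 75.0 35.0 -165.0 [ 0.78 -0.04 -0.63] [ 0.05  1.   -0.  ] 0.48 0.17
```

```bash
python3 - <<'E'
from bench import *
from plan import *
p,M=grasp(np.deg2rad(50),np.deg2rad(35),-1)
m=M.as_matrix();print(p,m);s=read_state();print(s["ee_pos"])
goal(s,p-m[:,2]*.08,m[:,1],m[:,2])
E
```

```text
[ 0.51450507 -0.20365168  0.07643611] [[ 5.26540785e-01  7.66044443e-01  3.68687826e-01]
 [ 6.27506872e-01 -6.42787610e-01  4.39385042e-01]
 [ 5.73576436e-01  2.77555756e-17 -8.19152044e-01]]
[ 0.47980046 -0.23960787  0.24770973]
turn [-0.082  0.262  0.158] shift [-0.033   0.0041  0.1005]
```

Emit:
play_rows(increments="-0.03 0.09 0.05 -0.005 0 0.02 0.65;-0.055 0.18 0.1 -0.015 0.001 0.04 0.65;-0.082 0.262 0.158 -0.025 0.003 0.06 0.65;-0.082 0.262 0.158 -0.033 0.004 0.085 0.65;-0.082 0.262 0.158 -0.033 0.004 0.1 0.65;-0.082 0.262 0.158 -0.033 0.004 0.1 0.65;-0.082 0.262 0.158 -0.033 0.004 0.1 0.65")

```text
time: 10.75
ee_pos: [0.4861, -0.238, 0.144]
eef_rot: [0.864, 0.403, 0.273, -0.127]
ft_force: [-0.5, 0.2, 0.4]
width: 0.0563
grip_force: 0.0
```

```bash
python3 - <<'E'
from bench import *
from plan import *
p,M=grasp(np.deg2rad(50),np.deg2rad(35),-1)
m=M.as_matrix();s=read_state();log(s);print(s["ee_pos"],s["joint_positions"].round(2),s["time"],s["joint_vel"].round(3))
ps=(s["ee_pos"],s["eef_rot"]);w=camera("wrist")
b=max(blobs(purple(w["color"]),30),key=lambda b:b[0][4]);print(b,onz(ray(w,b[1],ps),.118),proj(w,[.5075,-.212,.118],ps))
goal(s,p,m[:,1],m[:,2])
E
```

```text
[ 0.48612156 -0.23800583  0.14398942] [ 0.12  0.31  0.73  1.91 -0.86  1.26  0.53] 10.75 [ 0.004 -0.019  0.014 -0.013 -0.005  0.001 -0.004]
([305, 184, 33, 39, 477], [318.0, 204.9]) [ 0.50432597 -0.20985207  0.118     ] [323.50295103 204.36032565]
turn [ 0.    -0.001  0.001] shift [-0.0023 -0.0004  0.0809]
```

Emit:
play_rows(increments="0 0 0 -0.001 -0.001 0.02 0.65;0 0 0 -0.002 -0.001 0.04 0.65;0 0 0 -0.002 -0.0015 0.06 0.65;0 0 0 -0.002 -0.0015 0.075 0.65;0 0 0 -0.002 -0.0015 0.081 0.65;0 0 0 -0.002 -0.0015 0.081 0.65")

```text
time: 11.4
ee_pos: [0.5132, -0.2032, 0.0757]
eef_rot: [0.865, 0.402, 0.273, -0.127]
ft_force: [-0.9, 0.5, 0.2]
width: 0.0566
grip_force: 0.0
```

Emit:
play_rows(increments="0 0 0 0 0 0 0;0 0 0 0 0 0 0;0 0 0 0 0 0 0;0 0 0 0 0 0 0;0 0 0 0 0 0 0;0 0 0 0 0 0 0;0 0 0 0 0 0 0", grip_force=25)

```text
time: 12.1
ee_pos: [0.5132, -0.2039, 0.0763]
eef_rot: [0.865, 0.402, 0.274, -0.127]
ft_force: [-0.2, -0.6, 1.7]
width: 0.0234
grip_force: 25.0
```

```bash
python3 - <<'E'
from bench import *
from plan import *
s=read_state();log(s);print(s["ee_pos"],s["width"],s["grip_force"],s["ft_force"],s["time"])
w=camera("wrist");pickle.dump((s,w),open("w6.pkl","wb"));S=camera("side")
im=np.hstack([cv2.resize(w["color"][130:330,220:420],(400,400)),cv2.resize(S["color"][215:315,220:320],(400,400),interpolation=cv2.INTER_CUBIC)])
cv2.imwrite("pics/w6.png",im[:,:,::-1])
m=R.from_quat(s["eef_rot"])
print("lift 0.16 world in tool:",m.inv().apply([0,0,.16]).round(4))
E
```

```text
[ 0.51319057 -0.20386489  0.07628132] 0.02335482911170325 25.000366375024896 [-0.21493054 -0.58162624  1.71099518] 12.1
lift 0.16 world in tool: [ 9.200e-02  1.000e-04 -1.309e-01]
```

View pics/w6.png

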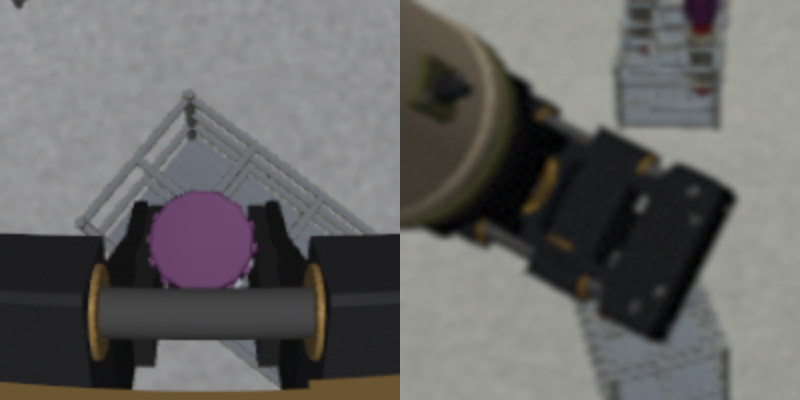

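The sleeve is held below the cap (opening 23.4 mm), with the cap between the fingers. Next I lift straight up.

Emit:
play_rows(increments="0 0 0 0.006 0 -0.008 0;0 0 0 0.014 0 -0.02 0;0 0 0 0.028 0 -0.04 0;0 0 0 0.046 0 -0.065 0;0 0 0 0.064 0 -0.091 0;0 0 0 0.08 0 -0.114 0;0 0 0 0.092 0 -0.131 0;0 0 0 0.092 0 -0.131 0")

```text
time: 13.0
ee_pos: [0.5139, -0.2047, 0.2405]
eef_rot: [0.864, 0.402, 0.275, -0.125]
ft_force: [-0.4, 0.4, -0.6]
width: 0.0233
grip_force: 25.0
```

```bash
cat > s3.py <<'E'
from bench import *
from plan import *
s=read_state();log(s);print(s["ee_pos"],s["eef_rot"].round(3),s["width"],s["ft_force"].round(2),s["time"],s["joint_positions"].round(2))
x,m,e=fit(2e-3);print(x.round(3),m)
tang=np.array([1,-.05,0]);tang/=np.linalg.norm(tang);label=np.array([.691,.1455,.19])
_,M=grasp(np.deg2rad(50),np.deg2rad(35),-1)
q0=s["joint_positions"]
P0,M0=s["ee_pos"],R.from_quat(s["eef_rot"])
for rho in (-120,-130,-140):
    pf,N=final(M,np.deg2rad(rho),-1,label,tang);n=N.as_matrix()
    for via in ([(pf+np.array([-.03,-.08,.07]),N),(pf,N)],):
        o,e=path(x,via,q0);o=np.array(o)
        print(rho,pf.round(3),n[:,2].round(2),e,np.minimum(o-lo,hi-o).min(1).round(2),np.degrees((M0.inv()*N).magnitude()),o[-1].round(2))
E
python3 s3.py
```

```text
[ 0.5138923  -0.20472006  0.24054455] [ 0.864  0.402  0.275 -0.125] 0.023342702358179146 [-0.43  0.44 -0.57] 13.0 [ 0.    0.16  0.74  1.82 -0.75  1.31  0.28]
[-0.001  0.273  0.012 -0.042  0.439 -0.017  0.     0.491  0.005  0.
  0.373] 0.009756299942717983
-120 [0.658 0.143 0.182] [ 0.77 -0.23 -0.59] 2.2132562704635187e-05 [0.48 0.47 0.37 0.31 0.29 0.23 0.14 0.15 0.16 0.18 0.19 0.21 0.23] 156.1536002711673 [-0.52  0.1  -0.11  2.15  1.34  0.73  0.09]
-130 [0.658 0.145 0.182] [ 0.77 -0.14 -0.62] 3.1986149571064405e-05 [0.48 0.46 0.35 0.28 0.24 0.19 0.12 0.13 0.14 0.15 0.16 0.18 0.19] 149.00773478637217 [-0.41  0.04 -0.16  2.19  1.33  0.58  0.  ]
-140 [0.658 0.147 0.181] [ 0.78 -0.04 -0.63] 4.59463047004296e-05 [0.48 0.46 0.33 0.25 0.21 0.16 0.1  0.1  0.11 0.12 0.13 0.14 0.15] 141.98245326327879 [-0.26 -0.   -0.23  2.23  1.34  0.42 -0.11]
```

```bash
cat > s4.py <<'E'
from bench import *
from plan import *
s=read_state()
x,m,e=fit(2e-3)
tang=np.array([1,-.05,0]);tang/=np.linalg.norm(tang);label=np.array([.691,.1455,.19])
q0=s["joint_positions"];P0,M0=s["ee_pos"],R.from_quat(s["eef_rot"])
up=.07;sv=-np.cos(up)*tang+np.array([0,0,np.sin(up)])
ax=np.cross([0,0,1],sv);ax/=np.linalg.norm(ax);tilt=R.from_rotvec(ax*(np.pi/2-up))
def sgrid(N): return (N*M0.inv()).apply([0,0,1])
for psi in np.deg2rad([-60,-45,-35,-25,-15,0,15,25,35,300,315,330]):
    Y=R.from_rotvec([0,0,psi])*M0;N=tilt*Y;zf=N.as_matrix()[:,2]
    g=label+sv*(.092-.044);pf=g+GO*zf
    # upright waypoint
    Pu=np.array([.55,.0,.27]) 
    o,e=path(x,[(Pu,Y),(pf+[-.03,-.06,.06],N),(pf,N)],q0);o=np.array(o)
    print(round(np.rad2deg(psi)),zf.round(2),round(e,4),np.minimum(o-lo,hi-o).min(1).round(2),np.abs(np.diff(o,axis=0)).max().round(2))
E
python3 s4.py
```

```text
-60 [ 0.85 -0.12  0.51] 0.0466 [0.48 0.43 0.28 0.18 0.12 0.09 0.1  0.  ] 0.42
-45 [0.86 0.03 0.51] 0.0524 [0.48 0.45 0.33 0.23 0.16 0.12 0.11 0.  ] 0.34
-35 [0.86 0.13 0.49] 0.0479 [0.48 0.47 0.36 0.27 0.2  0.15 0.13 0.01] 0.35
-25 [0.86 0.22 0.45] 0.036 [0.48 0.48 0.4  0.31 0.24 0.2  0.17 0.04] 0.33
-15 [0.86 0.31 0.4 ] 0.0648 [0.48 0.5  0.43 0.36 0.3  0.26 0.22 0.09 0.  ] 0.69
0 [0.86 0.41 0.3 ] 0.0305 [0.48 0.52 0.48 0.44 0.4  0.37 0.35 0.21 0.04] 0.35
15 [0.86 0.49 0.17] 0.0429 [0.48 0.5  0.52 0.52 0.51 0.5  0.5  0.35 0.17 0.  ] 0.46
25 [0.85 0.52 0.07] 0.0698 [0.48 0.5  0.51 0.52 0.52 0.53 0.53 0.44 0.26 0.   0.  ] 0.63
35 [ 0.84  0.53 -0.03] 0.0468 [0.48 0.49 0.5  0.51 0.51 0.51 0.52 0.48 0.36 0.13 0.  ] 0.73
300 [ 0.85 -0.12  0.51] 0.0466 [0.48 0.43 0.28 0.18 0.12 0.09 0.1  0.  ] 0.42
315 [0.86 0.03 0.51] 0.0524 [0.48 0.45 0.33 0.23 0.16 0.12 0.11 0.  ] 0.34
330 [0.86 0.18 0.48] 0.0426 [0.48 0.47 0.38 0.29 0.22 0.17 0.15 0.02] 0.34
```

```bash
cat >> s4.py <<'E'
print("---")
def sweep(psi,Pu,mode,n=16):
    q=q0;out=[];T=np.pi/2-up
    N1=tilt*R.from_rotvec([0,0,psi])*M0;zf=N1.as_matrix()[:,2];pf=label+sv*(.092-.044)+GO*zf;pa=pf+[-.03,-.06,.06]
    for t in np.linspace(0,1,n+1)[1:]:
        a,b=(min(1,2*t),max(0,2*t-1)) if mode else (t,t)
        Nn=R.from_rotvec(ax*T*b)*R.from_rotvec([0,0,psi*a])*M0
        p=P0+(Pu-P0)*min(1,2*t)+(pa-Pu)*max(0,2*t-1)
        q,e=ik(x,p,Nn,q);out.append(q)
        if e>.01: return t,zf,None
    q,e=ik(x,pf,N1,q);out.append(q)
    return (1 if e<.01 else .99),zf,np.array(out)
for psi in np.r_[100:221:20,-100:-221:-20]:
  for Pu in ([.55,0,.27],[.5,-.05,.35]):
    for mode in (0,1):
      t,zf,o=sweep(np.deg2rad(psi),np.array(Pu),mode)
      if o is not None and t==1: print(psi,Pu,mode,zf.round(2),np.minimum(o-lo,hi-o).min().round(2),np.abs(np.diff(o,axis=0)).max().round(2))
      elif o is None: print(psi,Pu,mode,"fail",round(t,2))
E
python3 s4.py | sed -n '/---/,$p'
```

```text
---
100 [0.5, -0.05, 0.35] 1 fail 0.5
120 [0.55, 0, 0.27] 0 [ 0.78  0.04 -0.63] 0.07 1.01
120 [0.55, 0, 0.27] 1 [ 0.78  0.04 -0.63] 0.0 0.95
120 [0.5, -0.05, 0.35] 0 [ 0.78  0.04 -0.63] 0.07 1.03
120 [0.5, -0.05, 0.35] 1 fail 0.44
140 [0.55, 0, 0.27] 0 [ 0.77 -0.16 -0.62] 0.13 0.42
140 [0.55, 0, 0.27] 1 [ 0.77 -0.16 -0.62] 0.0 0.45
140 [0.5, -0.05, 0.35] 0 [ 0.77 -0.16 -0.62] 0.13 0.48
140 [0.5, -0.05, 0.35] 1 fail 0.38
160 [0.55, 0, 0.27] 0 [ 0.76 -0.35 -0.54] 0.18 0.34
160 [0.55, 0, 0.27] 1 [ 0.76 -0.35 -0.54] 0.0 0.38
160 [0.5, -0.05, 0.35] 0 [ 0.76 -0.35 -0.54] 0.18 0.36
160 [0.5, -0.05, 0.35] 1 fail 0.38
180 [0.55, 0, 0.27] 0 [ 0.77 -0.49 -0.41] 0.21 0.3
180 [0.55, 0, 0.27] 1 [ 0.77 -0.49 -0.41] 0.0 0.34
180 [0.5, -0.05, 0.35] 0 [ 0.77 -0.49 -0.41] 0.21 0.31
180 [0.5, -0.05, 0.35] 1 fail 0.31
200 [0.55, 0, 0.27] 0 [ 0.77 -0.59 -0.23] 0.23 0.28
200 [0.55, 0, 0.27] 1 [ 0.77 -0.59 -0.23] 0.0 0.3
200 [0.5, -0.05, 0.35] 0 [ 0.77 -0.59 -0.23] 0.22 0.3
200 [0.5, -0.05, 0.35] 1 fail 0.31
220 [0.55, 0, 0.27] 0 [ 0.79 -0.62 -0.03] 0.22 0.28
220 [0.55, 0, 0.27] 1 [ 0.79 -0.62 -0.03] 0.0 0.
[... 356 characters left out ...]
 fail 0.44
-140 [0.55, 0, 0.27] 0 fail 0.25
-140 [0.55, 0, 0.27] 1 fail 0.38
-140 [0.5, -0.05, 0.35] 0 fail 0.31
-140 [0.5, -0.05, 0.35] 1 fail 0.44
-160 [0.55, 0, 0.27] 0 fail 0.25
-160 [0.55, 0, 0.27] 1 fail 0.38
-160 [0.5, -0.05, 0.35] 0 fail 0.25
-160 [0.5, -0.05, 0.35] 1 fail 0.38
-180 [0.55, 0, 0.27] 0 fail 0.25
-180 [0.55, 0, 0.27] 1 fail 0.31
-180 [0.5, -0.05, 0.35] 0 fail 0.25
-180 [0.5, -0.05, 0.35] 1 fail 0.31
-200 [0.55, 0, 0.27] 0 fail 0.25
-200 [0.55, 0, 0.27] 1 fail 0.31
-200 [0.5, -0.05, 0.35] 0 fail 0.25
-200 [0.5, -0.05, 0.35] 1 fail 0.31
-220 [0.55, 0, 0.27] 0 fail 0.25
-220 [0.55, 0, 0.27] 1 fail 0.25
-220 [0.5, -0.05, 0.35] 0 fail 0.25
-220 [0.5, -0.05, 0.35] 1 fail 0.25
```

```bash
cat > s5.py <<'E'
import sys,os
from bench import *
from plan import *
s=read_state();log(s)
if not os.path.exists("m0.pkl"): pickle.dump((s["ee_pos"],s["eef_rot"]),open("m0.pkl","wb"))
P0,q=pickle.load(open("m0.pkl","rb"));M0=R.from_quat(q)
tang=np.array([1,-.05,0]);tang/=np.linalg.norm(tang);label=np.array([.691,.1455,.19])
up=.07;sv=-np.cos(up)*tang+np.array([0,0,np.sin(up)]);ax=np.cross([0,0,1],sv);ax/=np.linalg.norm(ax);T=np.pi/2-up
psi=np.deg2rad(145);Pu=np.array([.55,0,.27])
N1=R.from_rotvec(ax*T)*R.from_rotvec([0,0,psi])*M0;pf=label+sv*.048+GO*N1.as_matrix()[:,2];pa=pf+[-.03,-.06,.06]
Mc=R.from_quat(s["eef_rot"]);print(s["ee_pos"].round(3),s["width"],s["ft_force"].round(1),s["time"],s["joint_positions"].round(2),"sleeve dir",(Mc*M0.inv()).apply([0,0,1]).round(3))
k0=int(sys.argv[1]);rows=[]
for k in range(k0+1,k0+9):
    t=min(k/40,1);N=R.from_rotvec(ax*T*t)*R.from_rotvec([0,0,psi*t])*M0
    p=P0+(Pu-P0)*min(1,2*t)+(pa-Pu)*max(0,2*t-1)
    rows.append(" ".join("%.3f"%v for v in [*(Mc.inv()*N).as_rotvec(),*Mc.inv().apply(p-s["ee_pos"])])+" 0")
print(";".join(rows))
E
python3 s5.py 0
```

```text
[ 0.514 -0.205  0.241] 0.023342702358179146 [-0.4  0.4 -0.6] 13.0 [ 0.    0.16  0.74  1.82 -0.75  1.31  0.28] sleeve dir [0. 0. 1.]
0.011 0.022 -0.069 0.008 -0.005 0.004 0;0.022 0.042 -0.139 0.016 -0.010 0.008 0;0.031 0.061 -0.210 0.025 -0.016 0.012 0;0.039 0.077 -0.281 0.033 -0.021 0.016 0;0.046 0.091 -0.353 0.041 -0.026 0.020 0;0.052 0.103 -0.425 0.049 -0.031 0.024 0;0.057 0.113 -0.498 0.057 -0.037 0.028 0;0.061 0.121 -0.571 0.066 -0.042 0.032 0
```

Emit:
play_rows(increments="0.011 0.022 -0.069 0.008 -0.005 0.004 0;0.022 0.042 -0.139 0.016 -0.010 0.008 0;0.031 0.061 -0.210 0.025 -0.016 0.012 0;0.039 0.077 -0.281 0.033 -0.021 0.016 0;0.046 0.091 -0.353 0.041 -0.026 0.020 0;0.052 0.103 -0.425 0.049 -0.031 0.024 0;0.057 0.113 -0.498 0.057 -0.037 0.028 0;0.061 0.121 -0.571 0.066 -0.042 0.032 0")

```text
time: 13.8
ee_pos: [0.5271, -0.121, 0.2477]
eef_rot: [0.694, 0.629, 0.337, -0.094]
ft_force: [-0.7, -0.2, 0.1]
width: 0.0238
grip_force: 25.0
```

```bash
python3 s5.py 8
```

```text
[ 0.527 -0.121  0.248] 0.023754948410400524 [-0.7 -0.2  0.1] 13.8 [-0.01  0.14  0.64  1.86 -0.82  1.33  0.8 ] sleeve dir [-0.291  0.012  0.957]
0.001 0.003 -0.074 0.010 0.003 0.001 0;0.006 0.005 -0.148 0.019 0.003 0.006 0;0.012 0.005 -0.221 0.029 0.003 0.012 0;0.017 0.002 -0.294 0.038 0.004 0.017 0;0.023 -0.003 -0.368 0.047 0.004 0.022 0;0.028 -0.011 -0.441 0.056 0.004 0.027 0;0.033 -0.021 -0.513 0.065 0.004 0.032 0;0.038 -0.033 -0.586 0.074 0.004 0.038 0
```

```bash
cat > s6.py <<'E'
exec(open("s5.py").read().split("k0=int")[0])
x,m,e=fit(2e-3);print(x.round(3),m)
k0=int(sys.argv[1]);qq=s["joint_positions"];print(fk(x,qq)[0])
for k in range(k0+1,41):
    t=k/40;N=R.from_rotvec(ax*T*t)*R.from_rotvec([0,0,psi*t])*M0
    p=P0+(Pu-P0)*min(1,2*t)+(pa-Pu)*max(0,2*t-1)
    qq,e=ik(x,p,N,qq,.02)
    if k%3==0: print(k,qq.round(2),round(e,4))
for i in range(5): qq,e=ik(x,pf+(pa-pf)*(1-(i+1)/5),N1,qq,.02)
print(qq.round(2),e)
E
python3 s6.py 8
```

```text
[ 0.527 -0.121  0.248] 0.023754948410400524 [-0.7 -0.2  0.1] 13.8 [-0.01  0.14  0.64  1.86 -0.82  1.33  0.8 ] sleeve dir [-0.291  0.012  0.957]
[-0.001  0.273  0.013 -0.041  0.438 -0.014 -0.     0.492  0.006 -0.
  0.368] 0.01019786831695113
[ 0.52642147 -0.11929947  0.2489125 ]
9 [-0.02  0.13  0.63  1.86 -0.82  1.33  0.86] 0.0
12 [-0.05  0.09  0.59  1.87 -0.8   1.3   1.01] 0.0
15 [-0.1   0.04  0.55  1.89 -0.74  1.24  1.13] 0.0
18 [-0.16 -0.02  0.49  1.92 -0.67  1.16  1.21] 0.0
21 [-0.2  -0.08  0.43  1.94 -0.57  1.07  1.28] 0.0
24 [-0.24 -0.12  0.37  1.97 -0.46  0.96  1.34] 0.0
27 [-0.27 -0.16  0.3   2.01 -0.32  0.84  1.36] 0.0
30 [-0.28 -0.2   0.2   2.07 -0.13  0.72  1.3 ] 0.0
33 [-0.26 -0.22  0.06  2.13  0.14  0.61  1.15] 0.0
36 [-0.2  -0.21 -0.12  2.18  0.51  0.54  0.87] 0.0001
39 [-0.16 -0.16 -0.3   2.22  0.97  0.57  0.49] 0.0001
[-0.22  0.09 -0.4   2.16  1.35  0.71  0.08] 2.3866831722185256e-05
```

Model agrees and the path is smooth. Continuing.

Emit:
play_rows(increments="0.001 0.003 -0.074 0.010 0.003 0.001 0;0.006 0.005 -0.148 0.019 0.003 0.006 0;0.012 0.005 -0.221 0.029 0.003 0.012 0;0.017 0.002 -0.294 0.038 0.004 0.017 0;0.023 -0.003 -0.368 0.047 0.004 0.022 0;0.028 -0.011 -0.441 0.056 0.004 0.027 0;0.033 -0.021 -0.513 0.065 0.004 0.032 0;0.038 -0.033 -0.586 0.074 0.004 0.038 0")

```text
time: 14.6
ee_pos: [0.543, -0.0409, 0.2637]
eef_rot: [0.486, 0.811, 0.326, 0.005]
ft_force: [-0.2, -0.4, 0.2]
width: 0.0237
grip_force: 25.0
```

```bash
python3 s5.py 16
```

```text
[ 0.543 -0.041  0.264] 0.023715592521124294 [-0.2 -0.4  0.2] 14.6 [-0.12  0.03  0.52  1.89 -0.73  1.21  1.15] sleeve dir [-0.565  0.029  0.825]
0.008 -0.013 -0.071 0.008 0.005 0.004 0;0.017 -0.029 -0.142 0.015 0.011 0.009 0;0.027 -0.047 -0.213 0.023 0.016 0.014 0;0.037 -0.068 -0.283 0.031 0.022 0.019 0;0.048 -0.091 -0.352 0.031 0.025 0.023 0;0.061 -0.115 -0.420 0.032 0.029 0.028 0;0.074 -0.142 -0.487 0.033 0.033 0.033 0;0.087 -0.171 -0.554 0.034 0.036 0.037 0
```

Emit:
play_rows(increments="0.008 -0.013 -0.071 0.008 0.005 0.004 0;0.017 -0.029 -0.142 0.015 0.011 0.009 0;0.027 -0.047 -0.213 0.023 0.016 0.014 0;0.037 -0.068 -0.283 0.031 0.022 0.019 0;0.048 -0.091 -0.352 0.031 0.025 0.023 0;0.061 -0.115 -0.420 0.032 0.029 0.028 0;0.074 -0.142 -0.487 0.033 0.033 0.033 0;0.087 -0.171 -0.554 0.034 0.036 0.037 0")

```text
time: 15.4
ee_pos: [0.566, 0.0171, 0.2647]
eef_rot: [0.271, 0.923, 0.235, 0.142]
ft_force: [0.2, -0.3, -1.2]
width: 0.0234
grip_force: 25.0
```

```bash
python3 s5.py 24; python3 s6.py 24
```

```text
[0.566 0.017 0.265] 0.023364848004589524 [ 0.2 -0.3 -1.2] 15.4 [-0.24 -0.09  0.37  1.95 -0.48  0.96  1.34] sleeve dir [-0.784  0.039  0.619]
0.018 -0.027 -0.063 -0.000 0.003 0.004 0;0.037 -0.058 -0.127 -0.001 0.008 0.008 0;0.057 -0.090 -0.190 -0.002 0.012 0.013 0;0.079 -0.123 -0.252 -0.002 0.016 0.017 0;0.103 -0.157 -0.312 -0.003 0.020 0.021 0;0.128 -0.193 -0.371 -0.003 0.024 0.025 0;0.154 -0.230 -0.429 -0.004 0.028 0.029 0;0.183 -0.268 -0.485 -0.005 0.032 0.034 0
[0.566 0.017 0.265] 0.023364848004589524 [ 0.2 -0.3 -1.2] 15.4 [-0.24 -0.09  0.37  1.95 -0.48  0.96  1.34] sleeve dir [-0.784  0.039  0.619]
[-0.001  0.256  0.007 -0.043  0.452  0.004  0.     0.491 -0.003  0.
  0.35 ] 0.01237867076538779
[0.56776226 0.01837257 0.26516026]
27 [-0.28 -0.13  0.3   1.99 -0.33  0.84  1.36] 0.0
30 [-0.3  -0.16  0.21  2.03 -0.14  0.71  1.31] 0.0
33 [-0.28 -0.17  0.08  2.09  0.14  0.6   1.15] 0.0
36 [-0.24 -0.16 -0.09  2.14  0.54  0.54  0.84] 0.0001
39 [-0.23 -0.12 -0.24  2.19  1.01  0.59  0.45] 0.0001
[-0.3   0.12 -0.32  2.13  1.35  0.71  0.07] 2.1093559602291405e-05
```

Emit:
play_rows(increments="0.018 -0.027 -0.063 -0.000 0.003 0.004 0;0.037 -0.058 -0.127 -0.001 0.008 0.008 0;0.057 -0.090 -0.190 -0.002 0.012 0.013 0;0.079 -0.123 -0.252 -0.002 0.016 0.017 0;0.103 -0.157 -0.312 -0.003 0.020 0.021 0;0.128 -0.193 -0.371 -0.003 0.024 0.025 0;0.154 -0.230 -0.429 -0.004 0.028 0.029 0;0.183 -0.268 -0.485 -0.005 0.032 0.034 0")

```text
time: 16.2
ee_pos: [0.5972, 0.0503, 0.2533]
eef_rot: [0.083, 0.951, 0.072, 0.29]
ft_force: [-0.0, -1.1, -0.6]
width: 0.0239
grip_force: 25.0
```

```bash
python3 s5.py 32
```

```text
[0.597 0.05  0.253] 0.02391687017108191 [-0.  -1.1 -0.6] 16.2 [-0.3  -0.16  0.13  2.06  0.04  0.64  1.2 ] sleeve dir [-0.931  0.047  0.362]
0.031 -0.036 -0.056 -0.001 0.004 0.004 0;0.065 -0.073 -0.110 -0.003 0.008 0.007 0;0.100 -0.111 -0.163 -0.004 0.013 0.011 0;0.137 -0.148 -0.214 -0.006 0.017 0.015 0;0.176 -0.186 -0.263 -0.007 0.021 0.018 0;0.217 -0.224 -0.311 -0.009 0.026 0.022 0;0.260 -0.262 -0.358 -0.011 0.030 0.026 0;0.304 -0.300 -0.403 -0.012 0.034 0.030 0
```

Emit:
play_rows(increments="0.031 -0.036 -0.056 -0.001 0.004 0.004 0;0.065 -0.073 -0.110 -0.003 0.008 0.007 0;0.100 -0.111 -0.163 -0.004 0.013 0.011 0;0.137 -0.148 -0.214 -0.006 0.017 0.015 0;0.176 -0.186 -0.263 -0.007 0.021 0.018 0;0.217 -0.224 -0.311 -0.009 0.026 0.022 0;0.260 -0.262 -0.358 -0.011 0.030 0.026 0;0.304 -0.300 -0.403 -0.012 0.034 0.030 0")

```text
time: 17.0
ee_pos: [0.628, 0.0842, 0.2417]
eef_rot: [-0.056, 0.894, -0.143, 0.42]
ft_force: [0.3, -0.8, -1.3]
width: 0.0239
grip_force: 25.0
```

```bash
python3 s5.py 40|tail -1|cut -d';' -f1; python3 - <<'E'
from bench import *
from h import *
s=read_state();P0,q=pickle.load(open("m0.pkl","rb"));M0=R.from_quat(q);Mc=R.from_quat(s["eef_rot"])
sv=(Mc*M0.inv()).apply([0,0,1]);g=s["ee_pos"]-.019*Mc.as_matrix()[:,2];print("sleeve dir",sv,"label",g-.048*sv,s["joint_positions"].round(2))
w=camera("wrist");S=camera("side");T=camera("top");pickle.dump((s,w,S,T),open("d7.pkl","wb"))
im=np.zeros((600,800,3),np.uint8)
im[:300,:480]=cv2.resize(w["color"],(480,300))
im[300:,:400]=cv2.resize(S["color"][80:200,260:420],(400,300),interpolation=cv2.INTER_CUBIC)
im[300:,400:]=cv2.resize(T["color"][130:250,110:270],(400,300),interpolation=cv2.INTER_CUBIC)
cv2.imwrite("pics/d7.png",im[:,:,::-1])
E
```

```text
0.000 0.001 -0.000 0.000 -0.000 -0.000 0
sleeve dir [-0.99635381  0.04952916  0.06946899] label [0.66124743 0.08581842 0.2499262 ] [-0.25 -0.06 -0.27  2.17  1.16  0.65  0.33]
```

View pics/d7.png

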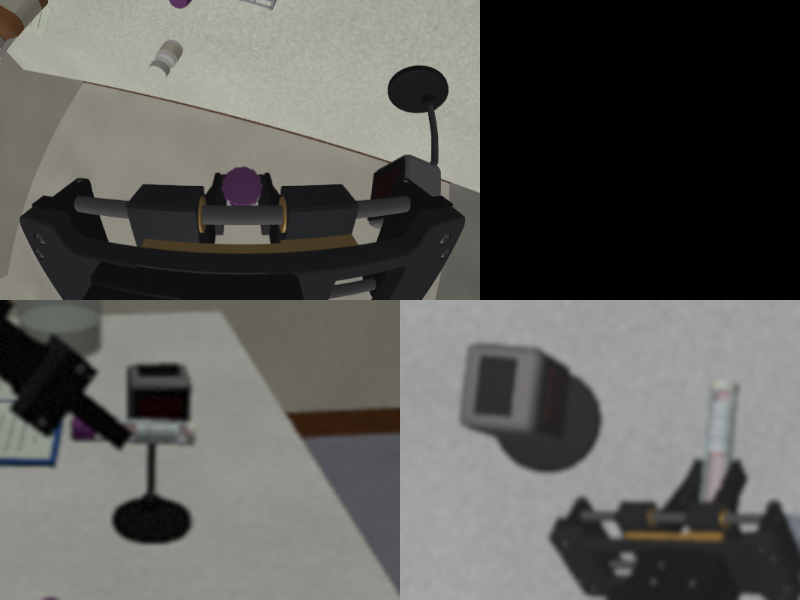

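The views show the sleeve level with the sample inside (cap in the fingers, label bare) and roughly parallel to the reader's face. I'll refine the window position with a red mask and compute the final shift.

```bash
python3 - <<'E'
from h import *
d=pickle.load(open("d0.pkl","rb"));S,T=d["side"],d["top"]
s,w,_,_=pickle.load(open("d7.pkl","rb"));ps=(s["ee_pos"],s["eef_rot"])
def red(im,lo=8):
    a=im.astype(int);return (a[...,0]-a[...,1]>lo)&(a[...,0]-a[...,2]>lo)&(a[...,0]<110)
a=red(S["color"]);a[:, :300]=0;a[:,345:]=0;a[:100]=0;a[150:]=0;print("side",blobs(a,8))
b=red(T["color"]);b[:,:130]=0;b[:,190:]=0;b[:140]=0;b[195:]=0;print("top",blobs(b,5))
c=red(w["color"]);c[:,:480]=0;c[:,600:]=0;c[:190]=0;c[300:]=0;print("wrist",blobs(c,8))
print("foot top",onz(ray(T,(169.2,178.8)),.01),"side",onz(ray(S,(320.8,168)),.01))
E
```

```text
side [([316, 119, 17, 15, 234], [323.9, 125.8])]
top [([170, 157, 2, 4, 5], [170.2, 158.4]), ([168, 172, 2, 6, 7], [168.1, 174.3])]
wrist [([480, 203, 41, 15, 89], [499.5, 209.9]), ([497, 223, 34, 42, 889], [513.0, 245.8]), ([588, 239, 12, 6, 24], [594.0, 241.4])]
foot top [0.69119581 0.30735937 0.01      ] side [0.6980593  0.30245622 0.01      ]
```

```bash
python3 - <<'E'
from bench import *
from h import *
d=pickle.load(open("d0.pkl","rb"));S,T=d["side"],d["top"]
print(meet(ray(S,(323.9,125.8)),ray(T,(169.3,167.5))),onz(ray(S,(323.9,125.8)),.19))
s=read_state();print(R.from_quat(s["eef_rot"]).inv().apply([.027,.0597,-.060]).round(4))
E
```

```text
(array([0.6934768 , 0.24882978, 0.18894729]), [np.float64(0.0008119431731452106), np.float64(0.0008119431731454332)]) [0.69391508 0.24668577 0.19      ]
[0.0136 0.0754 0.0449]
```

Emit:
play_rows(increments="0 0 0 0.002 0.0115 0.0065 0;0 0 0 0.0045 0.025 0.0145 0;0 0 0 0.007 0.039 0.0225 0;0 0 0 0.0095 0.053 0.031 0;0 0 0 0.012 0.067 0.039 0;0 0 0 0.0136 0.0765 0.0447 0;0 0 0 0.0136 0.0765 0.0447 0;0 0 0 0.0136 0.0765 0.0447 0")

```text
time: 17.95
ee_pos: [0.6549, 0.143, 0.181]
eef_rot: [-0.054, 0.896, -0.142, 0.418]
ft_force: [0.5, -0.6, -0.8]
width: 0.0232
grip_force: 25.0
```

```bash
cat > chk.py <<'E'
from bench import *
from h import *
s=read_state();P0,q=pickle.load(open("m0.pkl","rb"));M0=R.from_quat(q);Mc=R.from_quat(s["eef_rot"])
sv=(Mc*M0.inv()).apply([0,0,1]);g=s["ee_pos"]-.019*Mc.as_matrix()[:,2];lab=g-.048*sv
print("sleeve dir",sv.round(3),"label",lab.round(4),s["time"],s["width"],s["ft_force"].round(1),s["joint_vel"].round(3),s["joint_positions"].round(2))
ps=(s["ee_pos"],s["eef_rot"]);w=camera("wrist");S=camera("side");T=camera("top")
b=max(blobs(purple(w["color"]),30),key=lambda b:b[0][4]);print(b,proj(w,g+sv*.026,ps))
# bright label/foot blob in top & side near the expected place
for n,c in (("top",T),("side",S)):
    u,v=proj(c,lab).astype(int);e=proj(c,g-.086*sv);m=proj(c,g+.014*sv)
    print(n,"label",(u,v),"foot end",e.round(1),"mouth",m.round(1))
    # profile along the sleeve axis
    t=np.linspace(-.03,.1,27);print([int(c["color"][int(round(p[1])),int(round(p[0]))].mean()) for p in (proj(c,g-k*sv) for k in t)])
    for k in (.03,.048,.066):  # across
        a=np.cross(sv,np.linalg.inv(c["camera_from_world"])[:3,2]);a/=np.linalg.norm(a)
        print([int(c["color"][int(round(p[1])),int(round(p[0]))].mean()) for p in (proj(c,g-k*sv+a*o) for o in np.linspace(-.024,.024,13))])
E
python3 chk.py
```

```text
sleeve dir [-0.996  0.053  0.074] label [0.6882 0.1445 0.189 ] 17.95 0.023195938611302667 [ 0.5 -0.6 -0.8] [ 0.005 -0.013  0.001  0.005  0.008  0.002 -0.007] [-0.31  0.15 -0.32  2.1   1.35  0.72  0.07]
([295, 224, 55, 50, 2145], [322.4, 248.9]) [321.770589  257.1346664]
top label (np.int64(216), np.int64(170)) foot end [218.6 153.8] mouth [213.8 198.2]
[42, 42, 46, 42, 92, 136, 142, 152, 153, 152, 150, 144, 167, 162, 161, 161, 165, 162, 166, 164, 159, 145, 162, 165, 155, 157, 157]
[160, 157, 155, 147, 145, 169, 167, 147, 117, 119, 156, 155, 155]
[159, 156, 156, 152, 144, 168, 165, 140, 125, 121, 154, 157, 159]
[161, 158, 156, 149, 144, 163, 164, 157, 130, 128, 158, 161, 160]
side label (np.int64(327), np.int64(142)) foot end [341.4 142.7] mouth [305.3 141.2]
[50, 49, 37, 11, 2, 5, 6, 6, 3, 10, 45, 71, 104, 116, 110, 119, 117, 119, 118, 121, 116, 103, 93, 105, 131, 142, 142]
[7, 10, 28, 88, 110, 125, 104, 89, 73, 62, 55, 56, 56]
[2, 17, 54, 129, 136, 132, 118, 81, 73, 112, 133, 138, 138]
[47, 69, 134, 143, 132, 132, 121, 85, 75, 106, 135, 139, 140]
```

Emit:
play_rows(increments="0 0 0 0 0 0 0;0 0 0 0 0 0 0;0 0 0 0 0 0 0;0 0 0 0 0 0 0")

```text
time: 18.5
ee_pos: [0.6548, 0.1435, 0.1807]
eef_rot: [-0.054, 0.895, -0.142, 0.418]
ft_force: [-0.2, 0.1, -1.3]
width: 0.0232
grip_force: 25.0
```

```bash
python3 - <<'E'
from bench import *
from h import *
s,w=pickle.load(open("w6.pkl","rb"));print(max(blobs(purple(w["color"]),30),key=lambda b:b[0][4]))
s=read_state();print(s["ee_pos"],s["joint_vel"].round(3),s["width"],s["time"])
print(close_job())
E
```

```text
([294, 226, 53, 48, 1049], [313.9, 255.5])
[0.65483902 0.14354253 0.1807248 ] [-0.001  0.002 -0.002 -0.001 -0.001  0.001 -0.002] 0.02322061647005559 18.5
the job is handed in; nothing more can be done
None
```

I handed the job in at 18.5 s. The sample is home in the sleeve, and the arm is holding the sleeve still across the reader's window, about 4° mouth-up, with the label about 10 cm from the middle by my measurements; the judge's verdict was not shown.

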